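# Cover the float bowls from the spring-loaded dispenser

### The arm

A 6-joint arm with a two-finger parallel gripper is mounted at the origin on the work surface. World frame = base frame: x ahead of the robot, y to its left, z up, the work surface at z = 0. Lengths are in m, angles in rad, forces in N, time in s.
With the tool pointing down it reaches from about 0.375 to 0.9 m from the base axis. Payload 3.1 kg.
Tool frame: the origin (TCP) lies midway between the tips of the shut fingers; the grasp point (between the pads) lies manip.grip_depth behind it (manip.grip_depth is the distance from the TCP to the grasp point, in m); z points along the fingers, y is the direction in which the jaws open and shut (so a half turn about z gives the same grasp; the last joint's range is limited). The gripper opens to 85 mm and grips with 20 to 120 N. Pads are 22 mm wide; open, the fingers measure 114 mm over their backs; the gripper's body (76 mm by 85 mm) begins 54 mm behind the grasp point. The pads swing forward as they close: fully open they stand 13 mm farther back than shut.
Start: joints at [-1.46, 0.527, 1.433, -0, 1.181, -0.178], TCP at [0.178, -0.599, 0.231] pointing down, gripper open.
Joint ranges: [-3.08, 3.08], [-0.75, 2.2], [0.22, 2.44], [-1.43, 4.57], [0, 2.65], [-2.85, 2.85]. Speed limits (rad/s): [2.79, 2.79, 3.14, 3.14, 3.14, 3.14].

### API

Orientations are given as a unit quaternion [x, y, z, w].
In Python, from station import manip, vision gives the robot as it stands.
- The arm moves only by the shell command python3 -m crank 'ROWS' [FORCE]. ROWS is JSON, a list of rows, each an object with "grip": the closure, from 0 (fully open) to 1 (shut); "offset": the shift along the tool's x, y, z in mm, a list of three; "angular": the turn, a rotation vector about the tool's x, y, z in degrees, a list of three. A call has 1 to 10 rows; each row is the pose to reach, as a shift and turn from the pose commanded when the call began, along the tool's axes at that moment; what a row does not reach only later rows make up. A row lasts 1/10 s, in which the tool goes at most 50 mm and 8.59 degrees, less where a joint would pass 70% of its speed; a pose out of reach is approached as far as the arm can. A call with a gripper value outside its range is refused whole. The fingers move at their own pace and stop on an object; FORCE is the grip in N (left out, the last holds). Time passes only in rows, so rows that repeat a pose let the fingers close. It gives the time, the measured TCP pose, the force and the opening at its end, in the units of the state.
- manip.sense(): the state, without advancing time (a new reading comes with each control period).
- vision.snapshot(name): name is "scene" or "top" or "wrist"; returns a dict with "pixels" (400x640x3 uint8, red, green, blue), "intrinsics" (3x3 intrinsics, pixels), "R" (3x3) and "t" (3): a world point X has camera coordinates R X + t. Camera axes: x right, y down, z forward; pixel columns grow to the right and rows downward; lengths in m; the calibration is good to about 2 mm. A picture is of the moment at which its call begins. There is no depth.
- manip.sign_off(): hands the job in, once; it reports no verdict.
The state is a dict: "t": time; "q": joint angles; "qd": joint speeds; "tau": joint torques, N m; "tcp_pos": TCP position; "tool_rot": TCP orientation; "force": force on the tool from outside, world axes, zero at the start; "ft_torque": the same for the moment, N m; "finger_gap": opening from 0.0 (shut) to 1.0 (fully open).
Only numpy, scipy, OpenCV 4.12 (cv2) and the standard library are available. Lean on these libraries where they do the work, as an engineer would, in place of code of your own. Each camera call takes 0.05 s, during which the arm holds its last target.

### The job

Swing the lamp arm off the mat, well over to the robot's right, then take covers one by one off the top of the spring-loaded dispenser and lay one squarely and flush on each blue float bowl on the mat. When every bowl is covered, swing the lamp head back over the ring in the middle of the mat; leave unused covers in the dispenser, none lying about, and leave the other things on the bench alone.

Things in the scene. Friction and masses are not known exactly. Their poses are not given: they have to be found in the camera images.
- mat_centre (a point): Centre of the top of the fixed black rubber work mat (340 mm along its x, 360 mm along its y, 3 mm thick), marked by a white painted ring 44 mm across. x points away from the robot, y to its left, apart from a small yaw.
- lamp_knob (a point): Middle of the upright round steel knob on top of the lamp head, which is the black round shade (96 mm across, its underside 125 mm over the bench) at the free end of the lamp arm. The knob is 20 mm in diameter and its free part reaches from 22 mm below this point to 22 mm above it (218 mm over the bench). This point also lies over the shade's axis. Grip it from above to swing the arm.
- lamp_pivot (a point): Point on the vertical hinge axis of the lamp arm, on top of its fixed post, level with lamp_knob. The arm is a 16 mm wide bar, 187 mm over the bench; the knob turns round this axis at a radius of 314 mm. The post (22 mm thick) stands on a round foot 120 mm across.
- lamp_arm (a joint): Swing of the stiff-jointed lamp arm, rad, from -1.2 to 1.2. At 0 the arm points from the post towards the robot's side (-x of the mat); positive swings the head to the robot's right (-y), away from the mat; at about -0.53 the head is over the middle of the mat. It needs about 2 N at the knob and stays where it is left.
- dispenser_rim (a point): Middle of the mouth of the fixed grey dispenser box, 112 mm over the bench, level with its end walls (+x, -x) and corner posts; 96 mm (x) by 66 mm (y) here, foot 130 x 100 mm. Between the corner posts both long sides (+y, -y) are cut down to 86 mm over the bench in a gap 68 mm wide, so that fingers can take the top cover by its long sides. The pile's top face is about 6 mm above this point.
- platform (a joint): Height of the sprung platform under the pile, m: 0 with all six covers. It rises by one cover thickness (14 mm) within about a second when a cover is taken, so the pile's top face comes back to about 118 mm over the bench. The spring is soft (70 N/m): pressing on the pile sinks it.
- cover0_centre (a point): Centre of a flat aluminium cover plate, 84 mm (its x) x 54 mm (its y) x 14 mm (its z, up), 100 g, with four small screw marks at the corners. All six covers are alike and start as a pile in the dispenser, with their x along the dispenser's x. To take one only, let the fingertips reach no more than about 10 mm below its top face.
- cover1_centre (a point): Centre of a flat aluminium cover plate, 84 mm (its x) x 54 mm (its y) x 14 mm (its z, up), 100 g, with four small screw marks at the corners. All six covers are alike and start as a pile in the dispenser, with their x along the dispenser's x. To take one only, let the fingertips reach no more than about 10 mm below its top face.
- cover2_centre (a point): Centre of a flat aluminium cover plate, 84 mm (its x) x 54 mm (its y) x 14 mm (its z, up), 100 g, with four small screw marks at the corners. All six covers are alike and start as a pile in the dispenser, with their x along the dispenser's x. To take one only, let the fingertips reach no more than about 10 mm below its top face.
- cover3_centre (a point): Centre of a flat aluminium cover plate, 84 mm (its x) x 54 mm (its y) x 14 mm (its z, up), 100 g, with four small screw marks at the corners. All six covers are alike and start as a pile in the dispenser, with their x along the dispenser's x. To take one only, let the fingertips reach no more than about 10 mm below its top face.
- cover4_centre (a point): Centre of a flat aluminium cover plate, 84 mm (its x) x 54 mm (its y) x 14 mm (its z, up), 100 g, with four small screw marks at the corners. All six covers are alike and start as a pile in the dispenser, with their x along the dispenser's x. To take one only, let the fingertips reach no more than about 10 mm below its top face.
- cover5_centre (a point): Centre of a flat aluminium cover plate, 84 mm (its x) x 54 mm (its y) x 14 mm (its z, up), 100 g, with four small screw marks at the corners. All six covers are alike and start as a pile in the dispenser, with their x along the dispenser's x. To take one only, let the fingertips reach no more than about 10 mm below its top face.
- bowl0_seat (a point): Point on the axis of a blue aluminium float bowl standing on the mat, 7 mm above its open top: where the centre of a cover that lies squarely on this bowl comes to be (absent in some runs: 2 to 4 bowls are present). The bowl is 42 mm high; its flat top flange, 84 mm along its x by 54 mm along its y, has the outline of a cover and a 66 x 36 mm opening. z up. 250 g, loose.
- bowl1_seat (a point): Point on the axis of a blue aluminium float bowl standing on the mat, 7 mm above its open top: where the centre of a cover that lies squarely on this bowl comes to be (absent in some runs: 2 to 4 bowls are present). The bowl is 42 mm high; its flat top flange, 84 mm along its x by 54 mm along its y, has the outline of a cover and a 66 x 36 mm opening. z up. 250 g, loose.
- bowl2_seat (a point): Point on the axis of a blue aluminium float bowl standing on the mat, 7 mm above its open top: where the centre of a cover that lies squarely on this bowl comes to be (absent in some runs: 2 to 4 bowls are present). The bowl is 42 mm high; its flat top flange, 84 mm along its x by 54 mm along its y, has the outline of a cover and a 66 x 36 mm opening. z up. 250 g, loose.
- bowl3_seat (a point): Point on the axis of a blue aluminium float bowl standing on the mat, 7 mm above its open top: where the centre of a cover that lies squarely on this bowl comes to be (absent in some runs: 2 to 4 bowls are present). The bowl is 42 mm high; its flat top flange, 84 mm along its x by 54 mm along its y, has the outline of a cover and a 66 x 36 mm opening. z up. 250 g, loose.
- module: Bystander: black plastic ignition module, 105 x 55 x 31 mm; origin under its centre.
- gauge: Bystander: bright flat steel crankshaft key gauge, 110 x 22 x 6 mm; origin under its centre.
- adapter: Bystander: chrome torque adapter, a stepped cylinder 34 mm across and 57 mm tall with a square drive on top; origin under its centre.
- socket: Bystander: brass bayonet lamp socket, 36 mm across and 40 mm tall; origin under its centre.
- spanner: Bystander: steel spanner lying flat left of the mat; origin under its middle.
- jar: Bystander: jar with a steel lid, 60 mm across, 80 mm tall; origin under its centre.
Mind the look-alikes: they are no part of the job. What is shaped like the part that bears bowl0_seat but red or turquoise is not meant.

How it is judged:
On the way, in this order (a step that is already met when the one before it is completed fails the run):
1. the lamp is swung clear of the mat, to the robot's right (lamp_arm above 0.35 rad) (value of joint lamp_arm above 0.35 rad), for 0.2 s.
2. every bowl has a cover lying squarely on it while the lamp is still swung aside (((distance between cover0_centre and bowl0_seat below 0.012 m and angle between the x axis of cover0_centre and the x axis of bowl0_seat, either way round below 0.2 rad and angle between the z axis of cover0_centre and the z axis of bowl0_seat, either way round below 0.07 rad) or (distance between cover1_centre and bowl0_seat below 0.012 m and angle between the x axis of cover1_centre and the x axis of bowl0_seat, either way round below 0.2 rad and angle between the z axis of cover1_centre and the z axis of bowl0_seat, either way round below 0.07 rad) or (distance between cover2_centre and bowl0_seat below 0.012 m and angle between the x axis of cover2_centre and the x axis of bowl0_seat, either way round below 0.2 rad and angle between the z axis of cover2_centre and the z axis of bowl0_seat, either way round below 0.07 rad) or (distance between cover3_centre and bowl0_seat below 0.012 m and angle between the x axis of cover3_centre and the x axis of bowl0_seat, either way round below 0.2 rad and angle between the z axis of cover3_centre and the z axis of bowl0_seat, either way round below 0.07 rad) or (distance between cover4_centre and bowl0_seat below 0.012 m and angle between the x axis of cover4_centre and the x axis of bowl0_seat, either way round below 0.2 rad and angle between the z axis of cover4_centre and the z axis of bowl0_seat, either way round below 0.07 rad) or (distance between cover5_centre and bowl0_seat below 0.012 m and angle between the x axis of cover5_centre and the x axis of bowl0_seat, either way round below 0.2 rad and angle between the z axis of cover5_centre and the z axis of bowl0_seat, either way round below 0.07 rad)) and ((distance between cover0_centre and bowl1_seat below 0.012 m and angle between the x axis of cover0_centre and the x axis of bowl1_seat, either way round below 0.2 rad and angle between the z axis of cover0_centre and the z axis of bowl1_seat, either way round below 0.07 rad) or (distance between cover1_centre and bowl1_seat below 0.012 m and angle between the x axis of cover1_centre and the x axis of bowl1_seat, either way round below 0.2 rad and angle between the z axis of cover1_centre and the z axis of bowl1_seat, either way round below 0.07 rad) or (distance between cover2_centre and bowl1_seat below 0.012 m and angle between the x axis of cover2_centre and the x axis of bowl1_seat, either way round below 0.2 rad and angle between the z axis of cover2_centre and the z axis of bowl1_seat, either way round below 0.07 rad) or (distance between cover3_centre and bowl1_seat below 0.012 m and angle between the x axis of cover3_centre and the x axis of bowl1_seat, either way round below 0.2 rad and angle between the z axis of cover3_centre and the z axis of bowl1_seat, either way round below 0.07 rad) or (distance between cover4_centre and bowl1_seat below 0.012 m and angle between the x axis of cover4_centre and the x axis of bowl1_seat, either way round below 0.2 rad and angle between the z axis of cover4_centre and the z axis of bowl1_seat, either way round below 0.07 rad) or (distance between cover5_centre and bowl1_seat below 0.012 m and angle between the x axis of cover5_centre and the x axis of bowl1_seat, either way round below 0.2 rad and angle between the z axis of cover5_centre and the z axis of bowl1_seat, either way round below 0.07 rad)) and ((distance between cover0_centre and bowl2_seat below 0.012 m and angle between the x axis of cover0_centre and the x axis of bowl2_seat, either way round below 0.2 rad and angle between the z axis of cover0_centre and the z axis of bowl2_seat, either way round below 0.07 rad) or (distance between cover1_centre and bowl2_seat below 0.012 m and angle between the x axis of cover1_centre and the x axis of bowl2_seat, either way round below 0.2 rad and angle between the z axis of cover1_centre and the z axis of bowl2_seat, either way round below 0.07 rad) or (distance between cover2_centre and bowl2_seat below 0.012 m and angle between the x axis of cover2_centre and the x axis of bowl2_seat, either way round below 0.2 rad and angle between the z axis of cover2_centre and the z axis of bowl2_seat, either way round below 0.07 rad) or (distance between cover3_centre and bowl2_seat below 0.012 m and angle between the x axis of cover3_centre and the x axis of bowl2_seat, either way round below 0.2 rad and angle between the z axis of cover3_centre and the z axis of bowl2_seat, either way round below 0.07 rad) or (distance between cover4_centre and bowl2_seat below 0.012 m and angle between the x axis of cover4_centre and the x axis of bowl2_seat, either way round below 0.2 rad and angle between the z axis of cover4_centre and the z axis of bowl2_seat, either way round below 0.07 rad) or (distance between cover5_centre and bowl2_seat below 0.012 m and angle between the x axis of cover5_centre and the x axis of bowl2_seat, either way round below 0.2 rad and angle between the z axis of cover5_centre and the z axis of bowl2_seat, either way round below 0.07 rad)) and ((distance between cover0_centre and bowl3_seat below 0.012 m and angle between the x axis of cover0_centre and the x axis of bowl3_seat, either way round below 0.2 rad and angle between the z axis of cover0_centre and the z axis of bowl3_seat, either way round below 0.07 rad) or (distance between cover1_centre and bowl3_seat below 0.012 m and angle between the x axis of cover1_centre and the x axis of bowl3_seat, either way round below 0.2 rad and angle between the z axis of cover1_centre and the z axis of bowl3_seat, either way round below 0.07 rad) or (distance between cover2_centre and bowl3_seat below 0.012 m and angle between the x axis of cover2_centre and the x axis of bowl3_seat, either way round below 0.2 rad and angle between the z axis of cover2_centre and the z axis of bowl3_seat, either way round below 0.07 rad) or (distance between cover3_centre and bowl3_seat below 0.012 m and angle between the x axis of cover3_centre and the x axis of bowl3_seat, either way round below 0.2 rad and angle between the z axis of cover3_centre and the z axis of bowl3_seat, either way round below 0.07 rad) or (distance between cover4_centre and bowl3_seat below 0.012 m and angle between the x axis of cover4_centre and the x axis of bowl3_seat, either way round below 0.2 rad and angle between the z axis of cover4_centre and the z axis of bowl3_seat, either way round below 0.07 rad) or (distance between cover5_centre and bowl3_seat below 0.012 m and angle between the x axis of cover5_centre and the x axis of bowl3_seat, either way round below 0.2 rad and angle between the z axis of cover5_centre and the z axis of bowl3_seat, either way round below 0.07 rad)) and value of joint lamp_arm above 0.2 rad), for 0.3 s.
3. the lamp head is back over the middle of the mat (horizontal distance between lamp_knob and mat_centre below 0.05 m), for 0.2 s.
At the end, for the whole second after the job is handed in: Every bowl is upright with one cover flat on it (centre within 12 mm of the seat point, square within 0.2 rad); all other covers lie in the dispenser within 15 mm of its axis; the lamp knob is within 50 mm of the mat centre seen from above, at rest (((distance between cover0_centre and bowl0_seat below 0.012 m and angle between the x axis of cover0_centre and the x axis of bowl0_seat, either way round below 0.2 rad and angle between the z axis of cover0_centre and the z axis of bowl0_seat, either way round below 0.07 rad) or (distance between cover1_centre and bowl0_seat below 0.012 m and angle between the x axis of cover1_centre and the x axis of bowl0_seat, either way round below 0.2 rad and angle between the z axis of cover1_centre and the z axis of bowl0_seat, either way round below 0.07 rad) or (distance between cover2_centre and bowl0_seat below 0.012 m and angle between the x axis of cover2_centre and the x axis of bowl0_seat, either way round below 0.2 rad and angle between the z axis of cover2_centre and the z axis of bowl0_seat, either way round below 0.07 rad) or (distance between cover3_centre and bowl0_seat below 0.012 m and angle between the x axis of cover3_centre and the x axis of bowl0_seat, either way round below 0.2 rad and angle between the z axis of cover3_centre and the z axis of bowl0_seat, either way round below 0.07 rad) or (distance between cover4_centre and bowl0_seat below 0.012 m and angle between the x axis of cover4_centre and the x axis of bowl0_seat, either way round below 0.2 rad and angle between the z axis of cover4_centre and the z axis of bowl0_seat, either way round below 0.07 rad) or (distance between cover5_centre and bowl0_seat below 0.012 m and angle between the x axis of cover5_centre and the x axis of bowl0_seat, either way round below 0.2 rad and angle between the z axis of cover5_centre and the z axis of bowl0_seat, either way round below 0.07 rad)) and ((distance between cover0_centre and bowl1_seat below 0.012 m and angle between the x axis of cover0_centre and the x axis of bowl1_seat, either way round below 0.2 rad and angle between the z axis of cover0_centre and the z axis of bowl1_seat, either way round below 0.07 rad) or (distance between cover1_centre and bowl1_seat below 0.012 m and angle between the x axis of cover1_centre and the x axis of bowl1_seat, either way round below 0.2 rad and angle between the z axis of cover1_centre and the z axis of bowl1_seat, either way round below 0.07 rad) or (distance between cover2_centre and bowl1_seat below 0.012 m and angle between the x axis of cover2_centre and the x axis of bowl1_seat, either way round below 0.2 rad and angle between the z axis of cover2_centre and the z axis of bowl1_seat, either way round below 0.07 rad) or (distance between cover3_centre and bowl1_seat below 0.012 m and angle between the x axis of cover3_centre and the x axis of bowl1_seat, either way round below 0.2 rad and angle between the z axis of cover3_centre and the z axis of bowl1_seat, either way round below 0.07 rad) or (distance between cover4_centre and bowl1_seat below 0.012 m and angle between the x axis of cover4_centre and the x axis of bowl1_seat, either way round below 0.2 rad and angle between the z axis of cover4_centre and the z axis of bowl1_seat, either way round below 0.07 rad) or (distance between cover5_centre and bowl1_seat below 0.012 m and angle between the x axis of cover5_centre and the x axis of bowl1_seat, either way round below 0.2 rad and angle between the z axis of cover5_centre and the z axis of bowl1_seat, either way round below 0.07 rad)) and ((distance between cover0_centre and bowl2_seat below 0.012 m and angle between the x axis of cover0_centre and the x axis of bowl2_seat, either way round below 0.2 rad and angle between the z axis of cover0_centre and the z axis of bowl2_seat, either way round below 0.07 rad) or (distance between cover1_centre and bowl2_seat below 0.012 m and angle between the x axis of cover1_centre and the x axis of bowl2_seat, either way round below 0.2 rad and angle between the z axis of cover1_centre and the z axis of bowl2_seat, either way round below 0.07 rad) or (distance between cover2_centre and bowl2_seat below 0.012 m and angle between the x axis of cover2_centre and the x axis of bowl2_seat, either way round below 0.2 rad and angle between the z axis of cover2_centre and the z axis of bowl2_seat, either way round below 0.07 rad) or (distance between cover3_centre and bowl2_seat below 0.012 m and angle between the x axis of cover3_centre and the x axis of bowl2_seat, either way round below 0.2 rad and angle between the z axis of cover3_centre and the z axis of bowl2_seat, either way round below 0.07 rad) or (distance between cover4_centre and bowl2_seat below 0.012 m and angle between the x axis of cover4_centre and the x axis of bowl2_seat, either way round below 0.2 rad and angle between the z axis of cover4_centre and the z axis of bowl2_seat, either way round below 0.07 rad) or (distance between cover5_centre and bowl2_seat below 0.012 m and angle between the x axis of cover5_centre and the x axis of bowl2_seat, either way round below 0.2 rad and angle between the z axis of cover5_centre and the z axis of bowl2_seat, either way round below 0.07 rad)) and ((distance between cover0_centre and bowl3_seat below 0.012 m and angle between the x axis of cover0_centre and the x axis of bowl3_seat, either way round below 0.2 rad and angle between the z axis of cover0_centre and the z axis of bowl3_seat, either way round below 0.07 rad) or (distance between cover1_centre and bowl3_seat below 0.012 m and angle between the x axis of cover1_centre and the x axis of bowl3_seat, either way round below 0.2 rad and angle between the z axis of cover1_centre and the z axis of bowl3_seat, either way round below 0.07 rad) or (distance between cover2_centre and bowl3_seat below 0.012 m and angle between the x axis of cover2_centre and the x axis of bowl3_seat, either way round below 0.2 rad and angle between the z axis of cover2_centre and the z axis of bowl3_seat, either way round below 0.07 rad) or (distance between cover3_centre and bowl3_seat below 0.012 m and angle between the x axis of cover3_centre and the x axis of bowl3_seat, either way round below 0.2 rad and angle between the z axis of cover3_centre and the z axis of bowl3_seat, either way round below 0.07 rad) or (distance between cover4_centre and bowl3_seat below 0.012 m and angle between the x axis of cover4_centre and the x axis of bowl3_seat, either way round below 0.2 rad and angle between the z axis of cover4_centre and the z axis of bowl3_seat, either way round below 0.07 rad) or (distance between cover5_centre and bowl3_seat below 0.012 m and angle between the x axis of cover5_centre and the x axis of bowl3_seat, either way round below 0.2 rad and angle between the z axis of cover5_centre and the z axis of bowl3_seat, either way round below 0.07 rad)) and ((horizontal distance between cover0_centre and dispenser_rim below 0.015 m and height (world z) of cover0_centre above 0.03 m) or (distance between cover0_centre and bowl0_seat below 0.012 m and angle between the x axis of cover0_centre and the x axis of bowl0_seat, either way round below 0.2 rad and angle between the z axis of cover0_centre and the z axis of bowl0_seat, either way round below 0.07 rad) or (distance between cover0_centre and bowl1_seat below 0.012 m and angle between the x axis of cover0_centre and the x axis of bowl1_seat, either way round below 0.2 rad and angle between the z axis of cover0_centre and the z axis of bowl1_seat, either way round below 0.07 rad) or (distance between cover0_centre and bowl2_seat below 0.012 m and angle between the x axis of cover0_centre and the x axis of bowl2_seat, either way round below 0.2 rad and angle between the z axis of cover0_centre and the z axis of bowl2_seat, either way round below 0.07 rad) or (distance between cover0_centre and bowl3_seat below 0.012 m and angle between the x axis of cover0_centre and the x axis of bowl3_seat, either way round below 0.2 rad and angle between the z axis of cover0_centre and the z axis of bowl3_seat, either way round below 0.07 rad)) and ((horizontal distance between cover1_centre and dispenser_rim below 0.015 m and height (world z) of cover1_centre above 0.03 m) or (distance between cover1_centre and bowl0_seat below 0.012 m and angle between the x axis of cover1_centre and the x axis of bowl0_seat, either way round below 0.2 rad and angle between the z axis of cover1_centre and the z axis of bowl0_seat, either way round below 0.07 rad) or (distance between cover1_centre and bowl1_seat below 0.012 m and angle between the x axis of cover1_centre and the x axis of bowl1_seat, either way round below 0.2 rad and angle between the z axis of cover1_centre and the z axis of bowl1_seat, either way round below 0.07 rad) or (distance between cover1_centre and bowl2_seat below 0.012 m and angle between the x axis of cover1_centre and the x axis of bowl2_seat, either way round below 0.2 rad and angle between the z axis of cover1_centre and the z axis of bowl2_seat, either way round below 0.07 rad) or (distance between cover1_centre and bowl3_seat below 0.012 m and angle between the x axis of cover1_centre and the x axis of bowl3_seat, either way round below 0.2 rad and angle between the z axis of cover1_centre and the z axis of bowl3_seat, either way round below 0.07 rad)) and ((horizontal distance between cover2_centre and dispenser_rim below 0.015 m and height (world z) of cover2_centre above 0.03 m) or (distance between cover2_centre and bowl0_seat below 0.012 m and angle between the x axis of cover2_centre and the x axis of bowl0_seat, either way round below 0.2 rad and angle between the z axis of cover2_centre and the z axis of bowl0_seat, either way round below 0.07 rad) or (distance between cover2_centre and bowl1_seat below 0.012 m and angle between the x axis of cover2_centre and the x axis of bowl1_seat, either way round below 0.2 rad and angle between the z axis of cover2_centre and the z axis of bowl1_seat, either way round below 0.07 rad) or (distance between cover2_centre and bowl2_seat below 0.012 m and angle between the x axis of cover2_centre and the x axis of bowl2_seat, either way round below 0.2 rad and angle between the z axis of cover2_centre and the z axis of bowl2_seat, either way round below 0.07 rad) or (distance between cover2_centre and bowl3_seat below 0.012 m and angle between the x axis of cover2_centre and the x axis of bowl3_seat, either way round below 0.2 rad and angle between the z axis of cover2_centre and the z axis of bowl3_seat, either way round below 0.07 rad)) and ((horizontal distance between cover3_centre and dispenser_rim below 0.015 m and height (world z) of cover3_centre above 0.03 m) or (distance between cover3_centre and bowl0_seat below 0.012 m and angle between the x axis of cover3_centre and the x axis of bowl0_seat, either way round below 0.2 rad and angle between the z axis of cover3_centre and the z axis of bowl0_seat, either way round below 0.07 rad) or (distance between cover3_centre and bowl1_seat below 0.012 m and angle between the x axis of cover3_centre and the x axis of bowl1_seat, either way round below 0.2 rad and angle between the z axis of cover3_centre and the z axis of bowl1_seat, either way round below 0.07 rad) or (distance between cover3_centre and bowl2_seat below 0.012 m and angle between the x axis of cover3_centre and the x axis of bowl2_seat, either way round below 0.2 rad and angle between the z axis of cover3_centre and the z axis of bowl2_seat, either way round below 0.07 rad) or (distance between cover3_centre and bowl3_seat below 0.012 m and angle between the x axis of cover3_centre and the x axis of bowl3_seat, either way round below 0.2 rad and angle between the z axis of cover3_centre and the z axis of bowl3_seat, either way round below 0.07 rad)) and ((horizontal distance between cover4_centre and dispenser_rim below 0.015 m and height (world z) of cover4_centre above 0.03 m) or (distance between cover4_centre and bowl0_seat below 0.012 m and angle between the x axis of cover4_centre and the x axis of bowl0_seat, either way round below 0.2 rad and angle between the z axis of cover4_centre and the z axis of bowl0_seat, either way round below 0.07 rad) or (distance between cover4_centre and bowl1_seat below 0.012 m and angle between the x axis of cover4_centre and the x axis of bowl1_seat, either way round below 0.2 rad and angle between the z axis of cover4_centre and the z axis of bowl1_seat, either way round below 0.07 rad) or (distance between cover4_centre and bowl2_seat below 0.012 m and angle between the x axis of cover4_centre and the x axis of bowl2_seat, either way round below 0.2 rad and angle between the z axis of cover4_centre and the z axis of bowl2_seat, either way round below 0.07 rad) or (distance between cover4_centre and bowl3_seat below 0.012 m and angle between the x axis of cover4_centre and the x axis of bowl3_seat, either way round below 0.2 rad and angle between the z axis of cover4_centre and the z axis of bowl3_seat, either way round below 0.07 rad)) and ((horizontal distance between cover5_centre and dispenser_rim below 0.015 m and height (world z) of cover5_centre above 0.03 m) or (distance between cover5_centre and bowl0_seat below 0.012 m and angle between the x axis of cover5_centre and the x axis of bowl0_seat, either way round below 0.2 rad and angle between the z axis of cover5_centre and the z axis of bowl0_seat, either way round below 0.07 rad) or (distance between cover5_centre and bowl1_seat below 0.012 m and angle between the x axis of cover5_centre and the x axis of bowl1_seat, either way round below 0.2 rad and angle between the z axis of cover5_centre and the z axis of bowl1_seat, either way round below 0.07 rad) or (distance between cover5_centre and bowl2_seat below 0.012 m and angle between the x axis of cover5_centre and the x axis of bowl2_seat, either way round below 0.2 rad and angle between the z axis of cover5_centre and the z axis of bowl2_seat, either way round below 0.07 rad) or (distance between cover5_centre and bowl3_seat below 0.012 m and angle between the x axis of cover5_centre and the x axis of bowl3_seat, either way round below 0.2 rad and angle between the z axis of cover5_centre and the z axis of bowl3_seat, either way round below 0.07 rad)) and horizontal distance between lamp_knob and mat_centre below 0.05 m and velocity of joint lamp_arm between -0.05 and 0.05 rad/s and angle between each of bowl0_seat, bowl1_seat, bowl2_seat, bowl3_seat's own z axis and vertical below 0.07 rad and height (world z) of each of bowl0_seat, bowl1_seat, bowl2_seat, bowl3_seat below 0.059 m); the robot touches nothing.
It fails at once if one of the bystanders is moved more than 50 mm (distance of any of module, gauge, adapter, socket, spanner, jar from where it was at the start of the episode above 0.05 m).
Of bowl0, bowl1, bowl2, bowl3 only 2 to 4 are there at a start; the rules pass over those that are not, and their reading is None.
At some moment in a run one of bowl0, bowl1, bowl2, bowl3 may be knocked a few centimetres aside while the robot is not near it.
Once in a run the grip may slacken for a moment while it holds something.
It also fails if it takes over 210 s, if anything falls off the work surface, if the arm or the gripper's body presses on something with over 40 N, if the wrist force passes 120 N, or if a joint passes its speed limit or range.

## Working session

There is one attempt and no reset: what is moved stays moved. The work goes in short steps, Python scripts to look and compute and a shell command to move; the robot and the scene stay as the last step left them, time stands still between calls to the robot, and variables do not carry over. Pictures are saved under pics/ and viewed, and the job is handed in when it is done.

```bash
ls -la; mkdir -p pics; cat > h.py <<'E'
import cv2,numpy as np
from station import manip,vision
def snap(n,f):
    s=vision.snapshot(n); cv2.imwrite('pics/'+f+'.png',s['pixels'][:,:,::-1]); np.savez('pics/'+f+'.npz',**s); return s
E
python3 - <<'E'
from h import *
for n in ['scene','top','wrist']:
    s=snap(n,n+'0')
    print(n,s['intrinsics'],s['R'],s['t'],-np.array(s['R']).T@s['t'])
print(manip.sense(),manip.grip_depth)
E
```

```text
total 12
drwxr-xr-x  3 agent agent 4096 Dec  6 11:18 .
drwxr-xr-x 23 root  root  4096 Dec  6 11:18 ..
drwxr-xr-x  2 agent agent 4096 Dec  6 11:18 pics
scene [[388.42323202   0.         321.0361951 ]
 [  0.         388.42323202 195.51053622]
 [  0.           0.           1.        ]] [[ 0.27352382  0.96179882 -0.01130283]
 [ 0.55927884 -0.16859045 -0.81165537]
 [-0.78255473  0.21568565 -0.58402723]] [-0.1932713  -0.13066432  1.54653419] [ 1.33618973 -0.16970587  0.79497916]
top [[430.00542136   0.         315.15822016]
 [  0.         430.00542136 198.48130059]
 [  0.           0.           1.        ]] [[-2.81186206e-02 -9.99604493e-01 -4.47163694e-04]
 [-9.98635960e-01  2.81110589e-02 -4.39998605e-02]
 [ 4.39950285e-02 -7.90661637e-04 -9.99031437e-01]] [0.10511372 0.48912582 1.29626558] [0.43438504 0.0923472  1.31657854]
wrist [[315.30674602   0.         319.44093559]
 [  0.         315.30674602 203.82382138]
 [  0.           0.           1.        ]] [[ 2.84932705e-01 -9.58547125e-01 -8.73309467e-04]
 [-9.22826579e-01 -2.74560774e-01  2.70198977e-01]
 [-2.59238229e-01 -7.61826122e-02 -9.62804108e-01]] [-0.62489444 -0.03435127  0.37873055] [ 0.24453404 -0.57956959  0.37337928]
{'t': 0.15, 'q': array([-1.46049949e+00,  5.28265899e-01,  1.43362568e+00,  7.63711077e-06,
        1.18141091e+00, -1.78521787e-01]), 'qd': array([-0.00111852, -0.00313966, -0.0050062 , -0.0014341 ,  0.00183172,
       -0.00057084]), 'tau': array([ 5.76637776e-04, -4.42746520e+01, -1.78275204e+01, -2.03649115e-04,
        5.64164598e-03,  1.30088218e-06]), 'tcp_pos': array([ 0.17796706, -0.59854222,  0.23054464]), 'tool_rot': array([ 9.89590931e-01,  1.43906426e-01,  3.26872143e-05, -8.54302787e-04]), 'force': array([ 0.01758658,  0.21567956, -0.42422145]), 'ft_torque': array([-0.00681975,  0.04052757, -0.0083317 ]), 'finger_gap': 1.001768853044773} 0.0187
```

View pics/scene0.png

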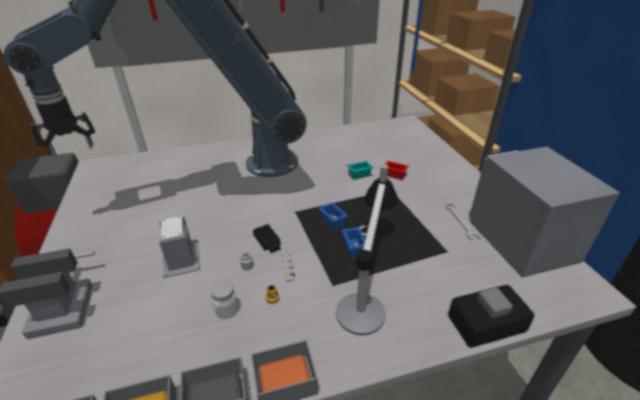

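View pics/top0.png

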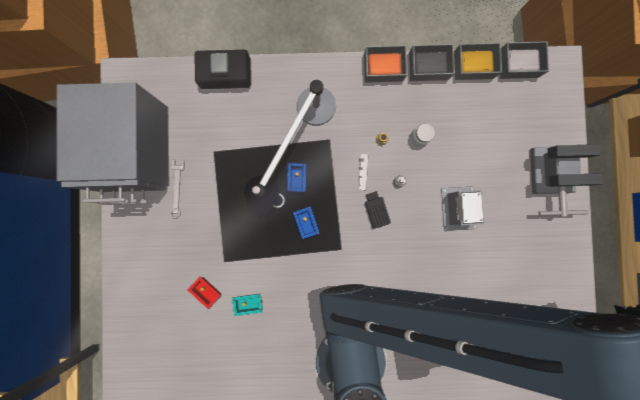

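View pics/wrist0.png

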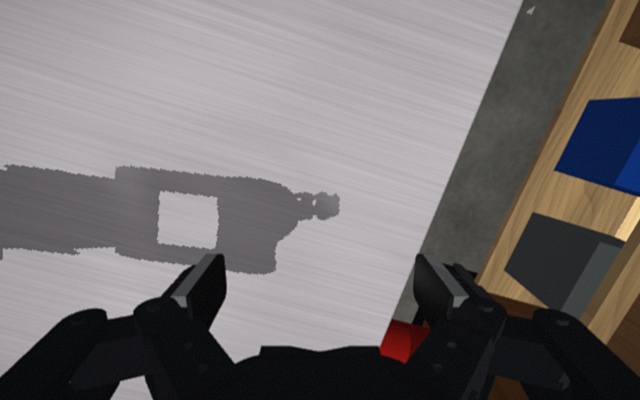

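The top view shows two blue bowls at (297,177) and (306,223), with red at (205,292) and turquoise at (247,304) as the look-alikes. The lamp head is at about (258,190), the pivot at (316,87) and the dispenser at (468,207). I'll enlarge these and measure.

```bash
cat >> h.py <<'E'
def ray(s,u,v):
    R=np.array(s['R']);K=np.array(s['intrinsics']);t=np.array(s['t'])
    d=R.T@np.linalg.solve(K,[u,v,1]); return -R.T@t,d
def plane(s,u,v,z):
    c,d=ray(s,u,v); return c+d*(z-c[2])/d[2]
def tri(obs):
    A=np.zeros((3,3));b=np.zeros(3)
    for s,u,v in obs:
        c,d=ray(s,u,v); d=d/np.linalg.norm(d); P=np.eye(3)-np.outer(d,d); A+=P;b+=P@c
    X=np.linalg.solve(A,b); 
    return X,[np.linalg.norm(np.cross(X-ray(*o)[0],ray(*o)[1]/np.linalg.norm(ray(*o)[1]))) for o in obs]
def proj(s,X):
    p=np.array(s['intrinsics'])@(np.array(s['R'])@np.array(X)+np.array(s['t'])); return p[:2]/p[2]
def load(f): return np.load('pics/'+f+'.npz')
def crop(f,u0,v0,u1,v1,k,out):
    im=cv2.imread('pics/'+f+'.png')[v0:v1,u0:u1]; cv2.imwrite('pics/'+out+'.png',cv2.resize(im,None,fx=k,fy=k,interpolation=cv2.INTER_CUBIC))
E
python3 - <<'E'
from h import *
crop('top0',200,70,360,220,4,'c1'); crop('scene0',290,150,450,300,4,'c2')
crop('top0',430,170,530,240,6,'c3');crop('scene0',140,200,240,280,6,'c4')
E
```

```text
(no output)
```

View pics/c1.png

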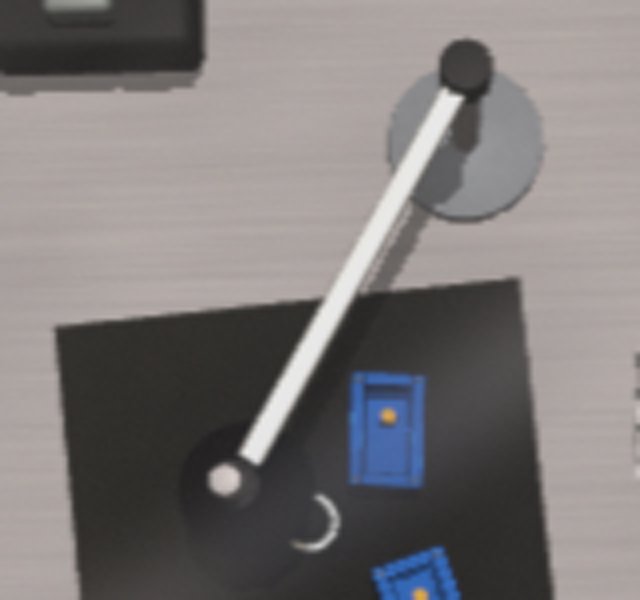

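View pics/c2.png

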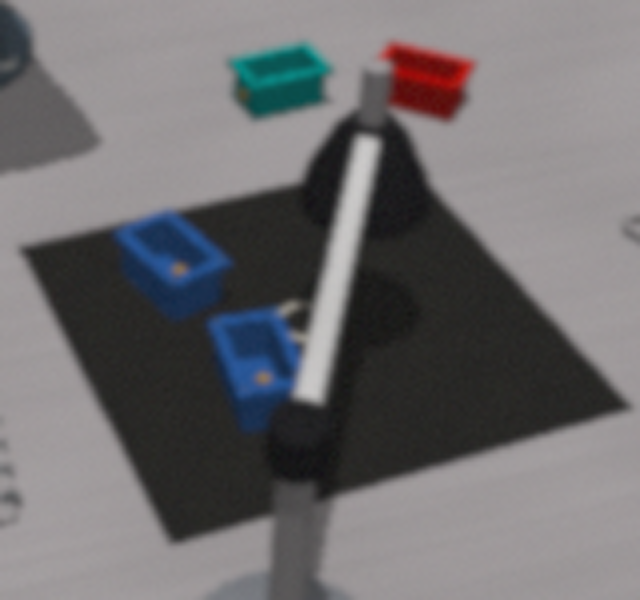

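View pics/c3.png

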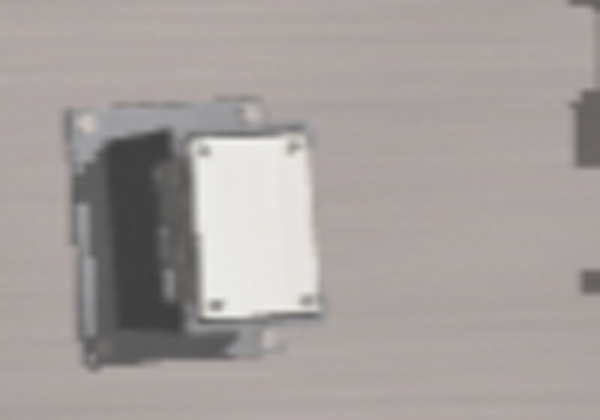

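View pics/c4.png

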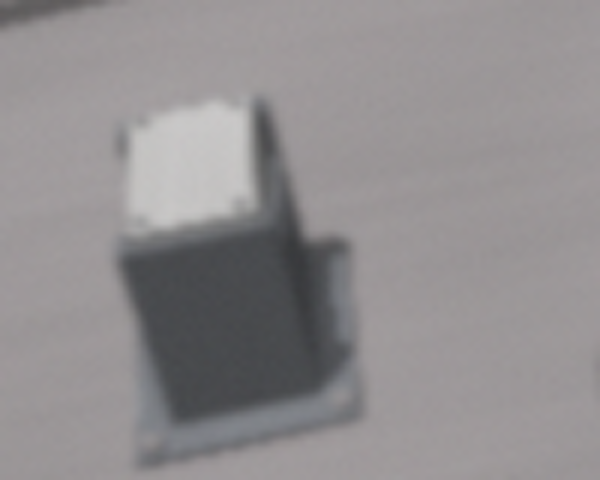

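```bash
python3 - <<'E'
from h import *
t=load('top0');s=load('scene0')
print('knob tri',tri([(t,256.2,189.8),(s,384.0,167.5)]), plane(t,256.2,189.8,.218))
print('pivot tri',tri([(t,316.6,87),(s,290+300/4,150+415/4)]),plane(t,316.6,87,.2))
# mat corners: quad
im=t['pixels'][:,:,::-1]
ring=plane(t,200+312/4,70+522/4,.003);print('ring approx',ring)
hsv=cv2.cvtColor(im.copy(),cv2.COLOR_BGR2HSV)
m=cv2.inRange(hsv,(100,100,60),(125,255,255)); m[:,:180]=0
cs,_=cv2.findContours(m,0,2)
for c in cs:
    if cv2.contourArea(c)>80:
        (u,v),wh,a=cv2.minAreaRect(c); box=cv2.boxPoints(((u,v),wh,a)); P=np.array([plane(t,*b,.045) for b in box])[:,:2]
        e=[(P[(i+1)%4]-P[i]) for i in range(4)]; l=[np.linalg.norm(x) for x in e]; k=int(np.argmax(l)); print('bowl',u,v,P.mean(0),np.round(l,4),np.degrees(np.arctan2(e[k][1],e[k][0]))%180)
# pile top
m=cv2.inRange(hsv,(0,0,205),(180,40,255)); m[:170]=0;m[240:]=0;m[:,:440]=0;m[:,500:]=0
cs,_=cv2.findContours(m,0,2); c=max(cs,key=cv2.contourArea); r=cv2.minAreaRect(c);box=cv2.boxPoints(r);P=np.array([plane(t,*b,.118) for b in box])[:,:2]
e=[(P[(i+1)%4]-P[i]) for i in range(4)]; l=[np.linalg.norm(x) for x in e]; k=int(np.argmax(l)); print('pile',r[0],P.mean(0),np.round(l,4),np.degrees(np.arctan2(e[k][1],e[k][0]))%180)
i2=s['pixels'][:,:,::-1].copy();h2=cv2.cvtColor(i2,cv2.COLOR_BGR2HSV)
m=cv2.inRange(h2,(0,0,185),(180,40,255)); m[:205]=0;m[240:]=0;m[:,:155]=0;m[:,190:]=0
cs,_=cv2.findContours(m,0,2); c=max(cs,key=cv2.contourArea); M=cv2.moments(c); u,v=M['m10']/M['m00'],M['m01']/M['m00'];print(u,v,M['m00'])
print(tri([(t,*r[0]),(s,u,v)]))
E
```

```text
knob tri (array([0.50797647, 0.23907028, 0.23396684]), [np.float64(0.0004954206761449036), np.float64(0.0004954206761448371)]) [0.50924479 0.24170861 0.218     ]
pivot tri (array([0.77630121, 0.08027481, 0.20239151]), [np.float64(0.0008753061967280706), np.float64(0.000875306196728086)]) [0.77672422 0.07942456 0.2       ]
ring approx [0.48925336 0.20503805 0.003     ]
bowl 305.8500061035156 222.5500030517578 [0.42010836 0.1208245 ] [0.0579 0.0868 0.0578 0.0867] 16.843927657785542
bowl 635.9999389648438 216.5 [ 0.41063456 -0.85441888] [0.0178 0.1388 0.0177 0.1388] 176.49144407363724
bowl 296.0 177.0 [0.55580395 0.14635771] [0.0535 0.0833 0.0533 0.0833] 178.55379766482758
pile (472.2969665527344, 207.15733337402344) [ 0.45071058 -0.34571283] [0.0522 0.0819 0.052  0.0819] 1.5011864153679824
171.09633569739952 226.75413711583923 282.0
(array([ 0.45061023, -0.34671817,  0.11729576]), [np.float64(0.000704248443750432), np.float64(0.0007042484437504608)])
```

Two readings of the text are possible for the knob height. The triangulated knob top is at 0.234, which puts its middle at about 0.218 m and the bar just below it. The pivot is at (0.777,0.080) and the knob at (0.508,0.239), 0.312 m apart, which fits the 314 mm radius. Next I'll write a helper that gives offsets in the tool frame.

```bash
cat > to.py <<'E'
import sys,numpy as np
from scipy.spatial.transform import Rotation as Ro
from station import manip
def go(x,y,z,psi=None):
    s=manip.sense(); R=Ro.from_quat(s['tool_rot']); M=R.as_matrix(); p=s['tcp_pos']
    cur=np.degrees(np.arctan2(M[1,0],M[0,0]))
    off=M.T@(np.array([x,y,z])-p)*1000
    print('t',round(s['t'],2),'tcp',np.round(p,4),'psi',round(cur,2),'gap',round(s['finger_gap'],3),'F',np.round(s['force'],1),'q6',round(s['q'][5],2))
    tgt=cur if psi is None else psi
    T=Ro.from_euler('z',tgt,degrees=True)*Ro.from_quat([1,0,0,0])
    print('offset',np.round(off,1),'angular',np.round(np.degrees((R.inv()*T).as_rotvec()),2))
if __name__=='__main__':
    a=[float(v) for v in sys.argv[1:]]; go(*a)
E
python3 to.py 0.45 -0.25 0.36 0
```

```text
t 0.15 tcp [ 0.178  -0.5985  0.2305] psi 16.55 gap 1.002 F [ 0.   0.2 -0.4] q6 -0.18
offset [ 360.1 -256.8 -128.9] angular [-0.1  -0.   16.55]
```

```bash
python3 -m crank '[{"grip":0,"offset":[0,0,-50],"angular":[0,0,0]},{"grip":0,"offset":[20,-10,-95],"angular":[0,0,4]},{"grip":0,"offset":[50,-30,-125],"angular":[0,0,8]},{"grip":0,"offset":[90,-60,-130],"angular":[0,0,12]},{"grip":0,"offset":[130,-90,-130],"angular":[0,0,16.5]},{"grip":0,"offset":[170,-118,-130],"angular":[0,0,16.5]},{"grip":0,"offset":[210,-148,-130],"angular":[0,0,16.5]},{"grip":0,"offset":[250,-178,-130],"angular":[0,0,16.5]},{"grip":0,"offset":[290,-206,-130],"angular":[0,0,16.5]},{"grip":0,"offset":[330,-236,-130],"angular":[0,0,16.5]}]'; python3 to.py .508 .239 .30 0
```

```text
t: 1.15
tcp_pos: [0.428, -0.2771, 0.3612]
tool_rot: [1.0, 0.0, 0.0, 0.0]
force: [0.0, -0.3, -0.6]
finger_gap: 1.004
t 1.15 tcp [ 0.428  -0.2771  0.3612] psi 0.02 gap 1.004 F [ 0.  -0.3 -0.6] q6 0.78
offset [  80.3 -516.1   61.2] angular [ 0.   -0.    0.02]
```

```bash
python3 -m crank '[{"grip":0,"offset":[5,-48,0],"angular":[0,0,0]},{"grip":0,"offset":[5,-96,0],"angular":[0,0,0]},{"grip":0,"offset":[5,-144,0],"angular":[0,0,0]},{"grip":0,"offset":[5,-192,0],"angular":[0,0,0]},{"grip":0,"offset":[5,-240,0],"angular":[0,0,0]},{"grip":0,"offset":[5,-288,0],"angular":[0,0,0]},{"grip":0,"offset":[5,-336,0],"angular":[0,0,0]},{"grip":0,"offset":[5,-384,0],"angular":[0,0,0]},{"grip":0,"offset":[5,-432,0],"angular":[0,0,0]},{"grip":0,"offset":[5,-460,0],"angular":[0,0,0]}]'; python3 -m crank '[{"grip":0,"offset":[0,-12,0],"angular":[0,0,0]},{"grip":0,"offset":[0,-12,0],"angular":[0,0,0]}]';python3 - <<'E'
from h import *
s=snap('wrist','w1')
E
python3 to.py .508 .239 .30 0
```

```text
t: 2.15
tcp_pos: [0.4309, 0.1842, 0.3612]
tool_rot: [1.0, 0.002, -0.0, -0.0]
force: [0.9, -0.4, 0.6]
finger_gap: 0.999
t: 2.35
tcp_pos: [0.4314, 0.194, 0.361]
tool_rot: [1.0, 0.002, -0.0, 0.0]
force: [0.1, -0.2, -0.0]
finger_gap: 1.002
t 2.4 tcp [0.4316 0.1929 0.361 ] psi 0.12 gap 0.995 F [-1.  -0.6 -0.7] q6 1.75
offset [ 76.6 -46.   60.9] angular [0.06 0.04 0.12]
```

View pics/w1.png

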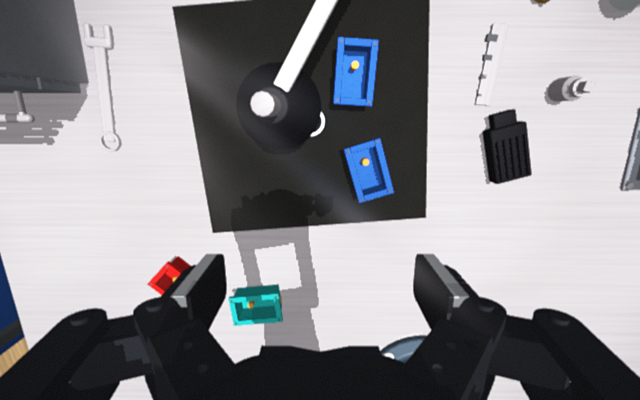

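The knob top is at (264,104), just left of the ring. The bowls are at (356,72) and (369,170).

```bash
python3 - <<'E'
from h import *
t=load('top0');s=load('scene0');w=load('w1')
im=w['pixels'][85:130,240:300]; g=cv2.cvtColor(im,cv2.COLOR_RGB2GRAY); _,m=cv2.threshold(g,200,255,0)
n,l,st,c=cv2.connectedComponentsWithStats(m); 
for i in range(1,n):print(st[i][4],c[i]+[240,85])
i=1+np.argmin([np.hypot(*(c[i]-[24,19])) for i in range(1,n)])
u,v=c[i]+[240,85]
print(tri([(t,256.2,189.8),(w,u,v),(s,384.0,167.5)]),tri([(t,256.2,189.8),(w,u,v)]),plane(w,u,v,.24),plane(t,256.2,189.8,.24))
E
```

```text
58 [284.63793103  86.9137931 ]
436 [262.03211009 103.3646789 ]
(array([0.50882831, 0.23935938, 0.2344796 ]), [np.float64(0.0007140229435677461), np.float64(0.0014680650456762145), np.float64(0.0011404239209764698)]) (array([0.5097058 , 0.24192501, 0.22131638]), [np.float64(0.0009480196348301307), np.float64(0.0009480196348300837)]) [0.50975975 0.23938356 0.24      ] [0.50774566 0.23871752 0.24      ]
```

```bash
python3 -m crank '[{"grip":0,"offset":[38,-23,0],"angular":[0,0,0]},{"grip":0,"offset":[77,-46,20],"angular":[0,0,0]},{"grip":0,"offset":[77,-46,60],"angular":[0,0,0]},{"grip":0,"offset":[77,-46,90],"angular":[0,0,0]},{"grip":0,"offset":[77,-46,120],"angular":[0,0,0]},{"grip":0,"offset":[77,-46,149],"angular":[0,0,0]},{"grip":0,"offset":[77,-46,149],"angular":[0,0,0]}]'; python3 to.py .509 .239 .212 0;  python3 -c "
from h import *
snap('wrist','w2');snap('scene','s2');crop('s2',290,100,450,250,4,'c5')"
```

```text
t: 3.1
tcp_pos: [0.5062, 0.2363, 0.2085]
tool_rot: [1.0, -0.001, -0.005, 0.001]
force: [0.1, -0.1, 0.5]
finger_gap: 1.001
t 3.1 tcp [0.5062 0.2363 0.2085] psi -0.11 gap 1.001 F [ 0.1 -0.1  0.5] q6 1.81
offset [ 2.7 -2.7 -3.6] angular [ 0.17  0.55 -0.11]
```

View pics/w2.png

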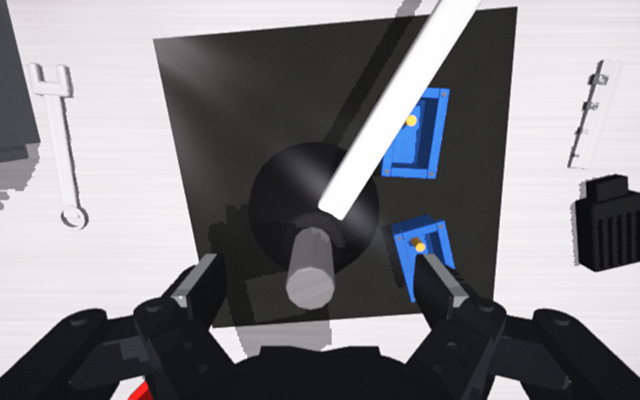

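View pics/c5.png

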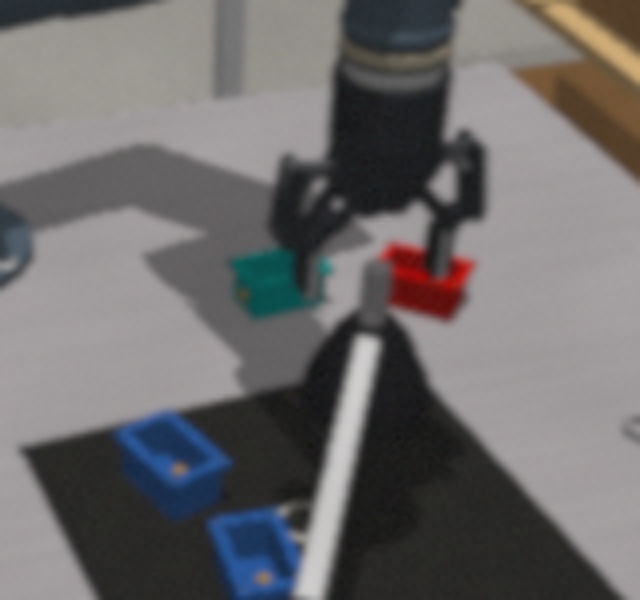

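The knob is between the jaws: base at (317,235), top at (310,288). Two bowls are visible and nothing shows under the shade. I'll close now.

```bash
python3 -m crank '[{"grip":0,"offset":[2,-2,0],"angular":[0,0,0]},{"grip":0.5,"offset":[2,-2,0],"angular":[0,0,0]},{"grip":1,"offset":[2,-2,0],"angular":[0,0,0]},{"grip":1,"offset":[2,-2,0],"angular":[0,0,0]},{"grip":1,"offset":[2,-2,0],"angular":[0,0,0]},{"grip":1,"offset":[2,-2,0],"angular":[0,0,0]},{"grip":1,"offset":[2,-2,0],"angular":[0,0,0]},{"grip":1,"offset":[2,-2,0],"angular":[0,0,0]}]' 50; python3 - <<'E'
from station import manip
import numpy as np
s=manip.sense();p=s['tcp_pos'];print(p,s['finger_gap'],s['force'],s['tool_rot'])
from scipy.spatial.transform import Rotation as Ro
M=Ro.from_quat(s['tool_rot']).as_matrix()
pv=np.array([.777,.080]);k=p[:2];d=k-pv;r=np.hypot(*d);print(r)
phi=np.arctan2(d[1],-d[0]);print(phi)
for a in np.linspace(phi,-1.0,21)[1:]:
    X=pv+.314*np.array([-np.cos(a),np.sin(a)])
    print(round(a,2),np.round(M.T@(np.r_[X,p[2]]-p)*1000,0))
E
```

```text
t: 4.0
tcp_pos: [0.511, 0.2412, 0.2128]
tool_rot: [1.0, 0.0, 0.0, 0.0]
force: [-0.8, -0.5, 4.1]
finger_gap: 0.217
[0.51096001 0.24115167 0.2128107 ] 0.21727956756447003 [-0.80622363 -0.47414535  4.11778715] [9.99999821e-01 4.58971935e-04 3.80372682e-04 4.19264170e-05]
0.3110420211506319
0.5446310619580825
0.47 [-14.  20.  -0.]
0.39 [-24.  42.  -0.]
0.31 [-33.  64.  -0.]
0.24 [-39.  88.  -0.]
0.16 [-44. 112.  -0.]
0.08 [-47. 136.  -0.]
0.0 [-48. 160.  -0.]
-0.07 [-47. 184.  -0.]
-0.15 [-45. 208.  -0.]
-0.23 [-40. 232.  -0.]
-0.3 [-34. 255.  -0.]
-0.38 [-26. 278.   0.]
-0.46 [-16. 300.   0.]
-0.54 [ -4. 322.   0.]
-0.61 [  9. 342.   0.]
-0.69 [ 24. 361.   0.]
-0.77 [ 40. 379.   0.]
-0.85 [ 57. 396.   0.]
-0.92 [ 76. 412.   0.]
-1.0 [ 96. 425.   0.]
```

```bash
python3 -m crank '[{"grip":1,"offset":[-5,10,0],"angular":[0,0,0]},{"grip":1,"offset":[-11,20,0],"angular":[0,0,0]},{"grip":1,"offset":[-17,31,0],"angular":[0,0,0]},{"grip":1,"offset":[-22,42,0],"angular":[0,0,0]},{"grip":1,"offset":[-27,53,0],"angular":[0,0,0]},{"grip":1,"offset":[-31,64,0],"angular":[0,0,0]},{"grip":1,"offset":[-37,88,0],"angular":[0,0,0]},{"grip":1,"offset":[-42,112,0],"angular":[0,0,0]},{"grip":1,"offset":[-45,136,0],"angular":[0,0,0]},{"grip":1,"offset":[-46,160,0],"angular":[0,0,0]}]' 50; python3 - <<'E'
from station import manip
import numpy as np
s=manip.sense();p=s['tcp_pos'];print(p,s['finger_gap'],s['force'],s['tool_rot'])
from scipy.spatial.transform import Rotation as Ro
M=Ro.from_quat(s['tool_rot']).as_matrix()
pv=np.array([.777,.080]);k=p[:2];d=k-pv;r=np.hypot(*d);print(r)
phi=np.arctan2(d[1],-d[0]);print(phi)
for a in np.linspace(phi,-1.0,14)[1:]:
    X=pv+.312*np.array([-np.cos(a),np.sin(a)])
    print(round(a,2),np.round(M.T@(np.r_[X,p[2]]-p)*1000,0))
E
```

```text
t: 5.0
tcp_pos: [0.4624, 0.0802, 0.2127]
tool_rot: [1.0, 0.001, -0.002, -0.0]
force: [-1.3, 4.4, 7.6]
finger_gap: 0.215
[0.46243243 0.0802042  0.21270282] 0.21543281857453736 [-1.26072989  4.391944    7.63657858] [ 9.99998319e-01  5.93898441e-04 -1.69401651e-03 -3.72671498e-04]
0.3145676352670525
0.0006491455455879265
-0.08 [ 3. 24. -0.]
-0.15 [ 6. 48. -0.]
-0.23 [11. 71. -0.]
-0.31 [17. 95. -0.]
-0.38 [ 25. 117.  -0.]
-0.46 [ 35. 139.  -0.]
-0.54 [ 46. 160.  -0.]
-0.62 [ 60. 180.  -0.]
-0.69 [ 74. 199.  -0.]
-0.77 [ 90. 217.  -0.]
-0.85 [107. 234.  -1.]
-0.92 [126. 249.  -1.]
-1.0 [146. 263.  -1.]
```

```bash
python3 -m crank '[{"grip":1,"offset":[1,24,0],"angular":[0,0,0]},{"grip":1,"offset":[4,48,0],"angular":[0,0,0]},{"grip":1,"offset":[9,71,0],"angular":[0,0,0]},{"grip":1,"offset":[15,95,0],"angular":[0,0,0]},{"grip":1,"offset":[23,118,0],"angular":[0,0,0]},{"grip":1,"offset":[33,140,0],"angular":[0,0,0]},{"grip":1,"offset":[44,161,0],"angular":[0,0,0]},{"grip":1,"offset":[58,181,0],"angular":[0,0,0]},{"grip":1,"offset":[72,200,0],"angular":[0,0,0]},{"grip":1,"offset":[88,218,0],"angular":[0,0,0]}]' 50;python3 -m crank '[{"grip":1,"offset":[16,17,0],"angular":[0,0,0]},{"grip":1,"offset":[33,32,0],"angular":[0,0,0]},{"grip":1,"offset":[46,42,0],"angular":[0,0,0]},{"grip":1,"offset":[46,42,0],"angular":[0,0,0]},{"grip":1,"offset":[46,42,0],"angular":[0,0,0]}]' 50; python3 to.py .61 -.18 .21
```

```text
t: 6.0
tcp_pos: [0.5506, -0.1377, 0.2123]
tool_rot: [1.0, 0.0, -0.002, -0.001]
force: [-1.1, 4.4, 7.2]
finger_gap: 0.218
t: 6.5
tcp_pos: [0.5985, -0.1792, 0.2122]
tool_rot: [1.0, 0.0, -0.0, -0.0]
force: [2.1, 1.8, 4.1]
finger_gap: 0.215
t 6.5 tcp [ 0.5985 -0.1792  0.2122] psi 0.0 gap 0.215 F [2.1 1.8 4.1] q6 1.1
offset [11.5  0.8  2.2] angular [-0.02  0.02 -0.  ]
```

```bash
python3 -m crank '[{"grip":0,"offset":[0,0,0],"angular":[0,0,0]},{"grip":0,"offset":[0,0,0],"angular":[0,0,0]},{"grip":0,"offset":[0,0,0],"angular":[0,0,0]},{"grip":0,"offset":[0,0,0],"angular":[0,0,0]},{"grip":0,"offset":[0,0,-30],"angular":[0,0,0]},{"grip":0,"offset":[0,0,-70],"angular":[0,0,0]},{"grip":0,"offset":[-30,30,-100],"angular":[0,0,0]},{"grip":0,"offset":[-65,60,-100],"angular":[0,0,0]},{"grip":0,"offset":[-100,90,-100],"angular":[0,0,0]},{"grip":0,"offset":[-135,120,-100],"angular":[0,0,0]}]'; python3 -m crank '[{"grip":0,"offset":[-35,20,0],"angular":[0,0,0]},{"grip":0,"offset":[-70,40,0],"angular":[0,0,0]},{"grip":0,"offset":[-70,46,0],"angular":[0,0,0]},{"grip":0,"offset":[-70,46,0],"angular":[0,0,0]}]'; python3 to.py .45 -.346 .2 0;  python3 -c "
from h import *
snap('wrist','w3');snap('scene','s3');snap('top','t3');crop('t3',200,70,360,290,3,'c6')"
```

```text
t: 7.5
tcp_pos: [0.4627, -0.2996, 0.3127]
tool_rot: [1.0, 0.001, 0.0, 0.0]
force: [1.1, -0.1, 0.5]
finger_gap: 1.003
t: 7.9
tcp_pos: [0.3937, -0.3459, 0.3125]
tool_rot: [1.0, -0.001, 0.0, 0.0]
force: [0.1, 0.3, -0.4]
finger_gap: 1.002
t 7.9 tcp [ 0.3937 -0.3459  0.3125] psi -0.11 gap 1.002 F [ 0.1  0.3 -0.4] q6 0.64
offset [ 5.620e+01 -1.000e-01  1.125e+02] angular [ 0.02 -0.04 -0.11]
```

View pics/w3.png

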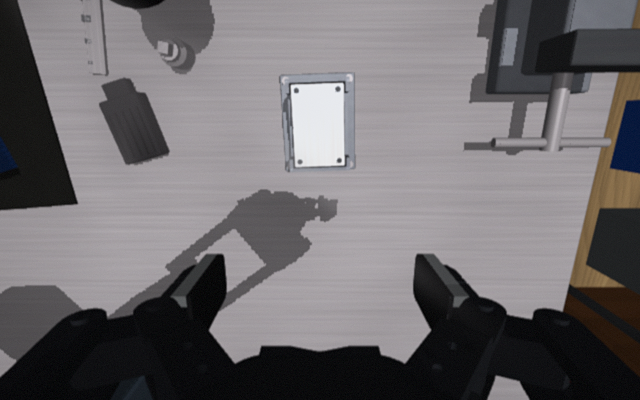

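View pics/t3.png

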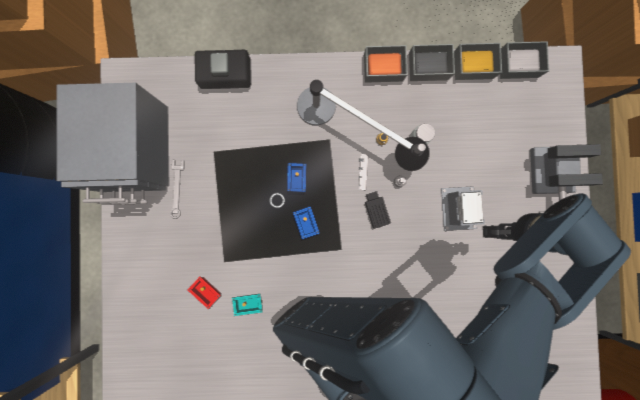

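View pics/s3.png

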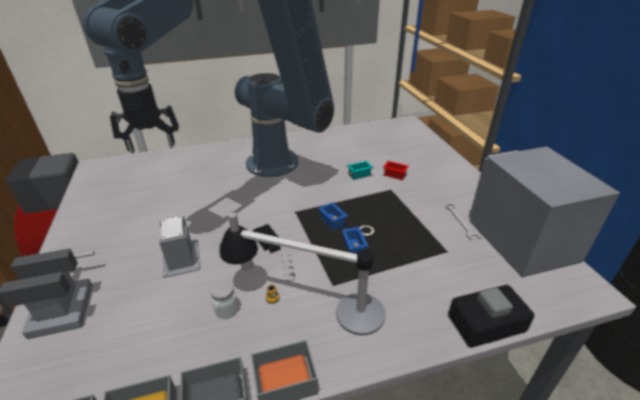

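View pics/c6.png

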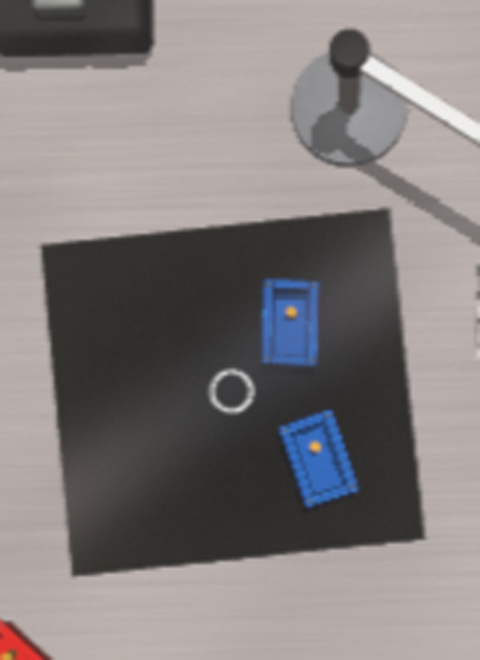

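The lamp is aside with its head at (412,153). There are exactly two blue bowls on the mat, at (297,177) and (306,223), and the enlarged crop confirms them. Red (205,292) and turquoise (247,304) are off the mat and the wrong colour. Next is the pile top, at (318,125) in the wrist view.

```bash
cat >> h.py <<'E'
def quad(c):
    r=cv2.minAreaRect(c); return np.array(r[0]),cv2.boxPoints(r)
def rect(s,c,z):
    ctr,b=quad(c); P=np.array([plane(s,*x,z) for x in b])[:,:2]
    e=[P[(i+1)%4]-P[i] for i in range(4)];l=[np.linalg.norm(x) for x in e];k=int(np.argmax(l))
    M=cv2.moments(c); mc=(M['m10']/M['m00'],M['m01']/M['m00'])
    a=np.degrees(np.arctan2(e[k][1],e[k][0])); a=(a+90)%180-90
    return dict(px=np.round(mc,1),xy=np.round(plane(s,*mc,z)[:2],4),rect_xy=np.round(P.mean(0),4),size=np.round(l[:2],4),yaw=round(a,2))
def blobs(s,lo,hi,roi,amin=80):
    h=cv2.cvtColor(np.ascontiguousarray(s['pixels'][:,:,::-1]),cv2.COLOR_BGR2HSV); m=cv2.inRange(h,lo,hi)
    k=np.zeros_like(m);u0,v0,u1,v1=roi;k[v0:v1,u0:u1]=m[v0:v1,u0:u1]
    k=cv2.morphologyEx(k,cv2.MORPH_CLOSE,np.ones((3,3),np.uint8))
    return [c for c in cv2.findContours(k,0,2)[0] if cv2.contourArea(c)>amin]
E
python3 - <<'E'
from h import *
t=load('t3');w=load('w3')
cw=max(blobs(w,(0,0,225),(180,30,255),(285,78,350,172)),key=cv2.contourArea)
ct=max(blobs(t,(0,0,205),(180,40,255),(450,185,490,230)),key=cv2.contourArea)
a=rect(w,cw,.118);b=rect(t,ct,.118);print(a);print(b);print(tri([(w,*a['px']),(t,*b['px'])]))
for n,s in (('t',t),):
  for c in blobs(s,(100,100,60),(125,255,255),(220,140,345,260)): print(rect(s,c,.045))
print('ring',plane(t,277.3,200.3,.003))
E
```

```text
{'px': array([318. , 124.1]), 'xy': array([ 0.4545, -0.3454]), 'rect_xy': array([ 0.4527, -0.3453]), 'size': array([0.0513, 0.0814]), 'yaw': np.float64(0.67)}
{'px': array([472.2, 207.3]), 'xy': array([ 0.4503, -0.3456]), 'rect_xy': array([ 0.4508, -0.3458]), 'size': array([0.0524, 0.0821]), 'yaw': np.float64(1.5)}
(array([ 0.45234668, -0.34556995,  0.11695659]), [np.float64(0.002086304445848275), np.float64(0.002086304445848329)])
{'px': array([305.8, 222.4]), 'xy': array([0.4205, 0.1209]), 'rect_xy': array([0.4206, 0.1207]), 'size': array([0.0579, 0.0867]), 'yaw': np.float64(17.85)}
{'px': array([296.1, 177. ]), 'xy': array([0.5557, 0.1462]), 'rect_xy': array([0.5558, 0.1464]), 'size': array([0.0535, 0.0833]), 'yaw': np.float64(-1.45)}
ring [0.48992533 0.20716252 0.003     ]
```

```bash
python3 -m crank '[{"grip":0,"offset":[30,0,40],"angular":[0,0,0]},{"grip":0,"offset":[58,0,80],"angular":[0,0,-1]},{"grip":0,"offset":[58,0,120],"angular":[0,0,-1]},{"grip":0,"offset":[58,0,150],"angular":[0,0,-1]},{"grip":0,"offset":[58,0,175],"angular":[0,0,-1]},{"grip":0,"offset":[58,0,185],"angular":[0,0,-1]},{"grip":0,"offset":[58,0,185],"angular":[0,0,-1]}]'; python3 to.py .452 -.3456 .105 1;  python3 -c "
from h import *
snap('wrist','w4')
snap('scene','s4');crop('s4',100,150,260,280,5,'c7')"
```

```text
t: 8.75
tcp_pos: [0.4524, -0.3434, 0.1259]
tool_rot: [1.0, 0.01, -0.001, -0.001]
force: [-0.4, 0.8, 0.0]
finger_gap: 0.998
t 8.75 tcp [ 0.4524 -0.3434  0.1259] psi 1.14 gap 0.998 F [-0.4  0.8  0. ] q6 0.7
offset [-0.4  2.2 20.9] angular [-0.15  0.12  0.14]
```

View pics/w4.png

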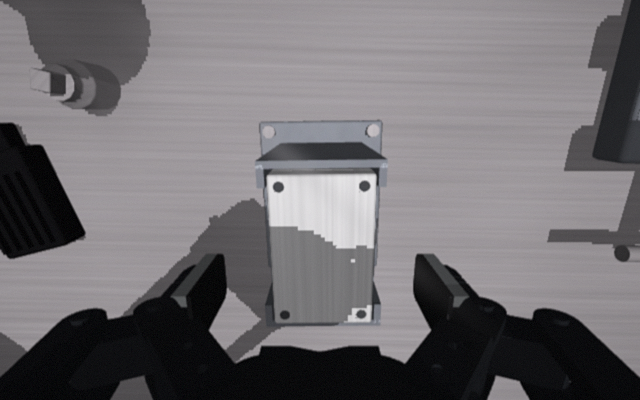

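View pics/c7.png

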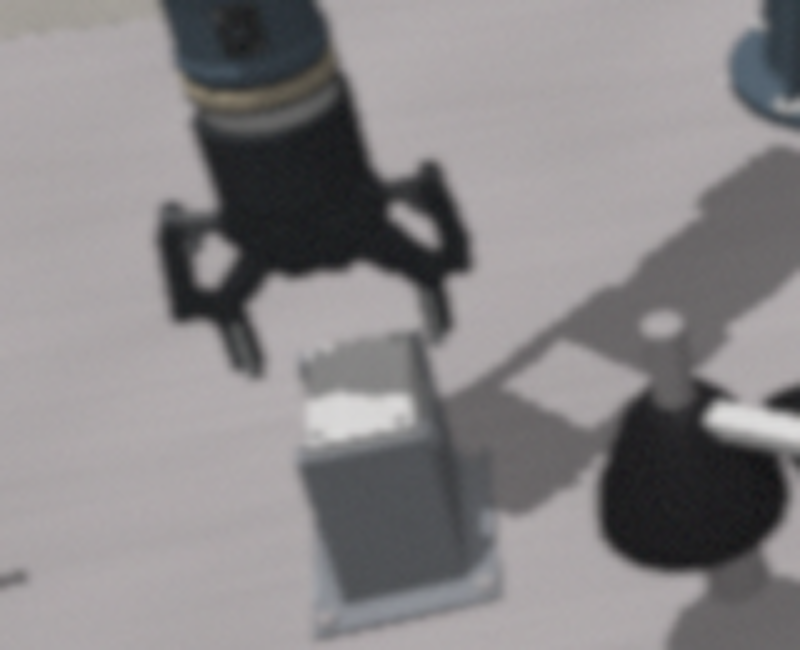

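```bash
python3 -c "
from h import *
w=load('w4')
P=np.array([plane(w,u,v,.118)[:2] for u,v in [(278,187),(364,186),(361,314),(285,315)]]);print(P,P.mean(0))"
```

```text
[[ 0.4875639  -0.32289846]
 [ 0.48892187 -0.36493673]
 [ 0.41681393 -0.36750814]
 [ 0.41529638 -0.32562642]] [ 0.45214902 -0.34524244]
```

```bash
python3 -m crank '[{"grip":0,"offset":[0,2,10],"angular":[0,0,-1]},{"grip":0,"offset":[0,2,21],"angular":[0,0,-1]},{"grip":0,"offset":[0,2,21],"angular":[0,0,-1]},{"grip":0.2,"offset":[0,2,21],"angular":[0,0,-1]},{"grip":1,"offset":[0,2,21],"angular":[0,0,-1]},{"grip":1,"offset":[0,2,21],"angular":[0,0,-1]},{"grip":1,"offset":[0,2,21],"angular":[0,0,-1]},{"grip":1,"offset":[0,2,21],"angular":[0,0,-1]}]' 40; python3 to.py .452 -.3456 .105 1;  python3 -c "
from h import *
snap('wrist','w5')
snap('scene','s5');crop('s5',100,150,260,280,5,'c8')"
```

```text
t: 9.65
tcp_pos: [0.4522, -0.3466, 0.1065]
tool_rot: [1.0, 0.018, -0.0, -0.0]
force: [0.4, 1.6, 0.9]
finger_gap: 0.611
t 9.65 tcp [ 0.4522 -0.3466  0.1065] psi 2.04 gap 0.611 F [0.4 1.6 0.9] q6 0.68
offset [-0.2 -1.   1.5] angular [-0.02  0.    1.04]
```

View pics/w5.png

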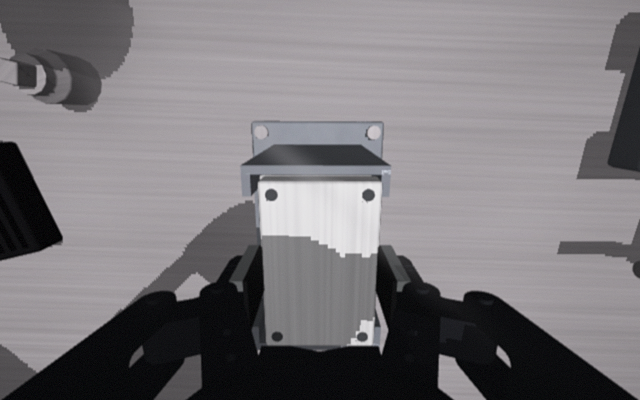

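View pics/c8.png

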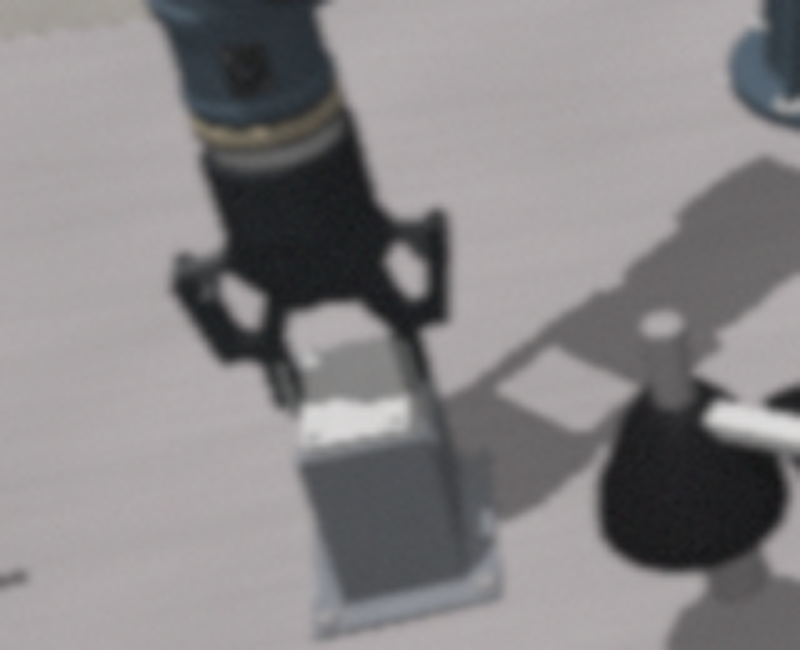

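The jaws have closed on the cover, with gap 0.611, about 52 mm. I'll lift slowly and check.

```bash
python3 -m crank '[{"grip":1,"offset":[0,0,-4],"angular":[0,0,0]},{"grip":1,"offset":[0,0,-10],"angular":[0,0,0]},{"grip":1,"offset":[0,0,-18],"angular":[0,0,0]},{"grip":1,"offset":[0,0,-30],"angular":[0,0,0]},{"grip":1,"offset":[0,0,-50],"angular":[0,0,0]},{"grip":1,"offset":[0,0,-75],"angular":[0,0,0]},{"grip":1,"offset":[0,0,-100],"angular":[0,0,0]},{"grip":1,"offset":[0,0,-100],"angular":[0,0,0]}]' 60; python3 to.py .452 -.3456 .105 1;  python3 -c "
from h import *
snap('wrist','w6')
snap('scene','s6');crop('s6',100,120,260,280,4,'c9')"
```

```text
t: 10.55
tcp_pos: [0.4542, -0.3491, 0.2109]
tool_rot: [1.0, 0.018, 0.003, 0.004]
force: [0.3, -0.9, -0.4]
finger_gap: 0.607
t 10.55 tcp [ 0.4542 -0.3491  0.2109] psi 2.06 gap 0.607 F [ 0.3 -0.9 -0.4] q6 0.68
offset [ -2.7  -4.4 105.9] angular [ 0.44 -0.36  1.06]
```

View pics/w6.png

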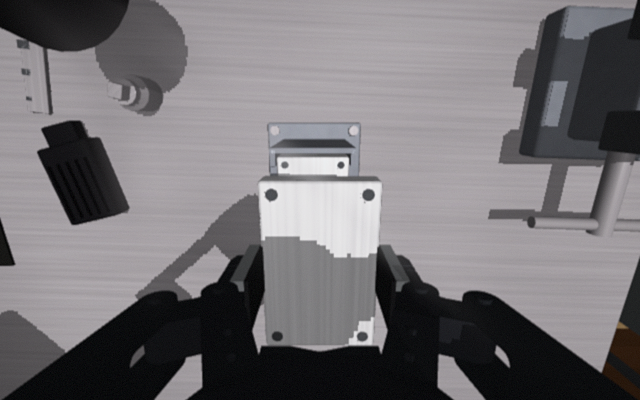

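View pics/c9.png

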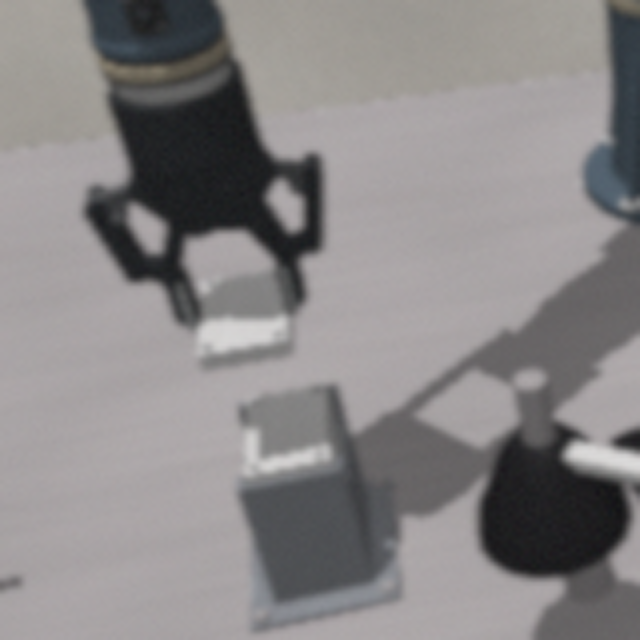

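One cover is held and the next one shows in the dispenser. Next I'll work out the cover pose in the tool frame from the screw marks (271,195), (368,195), (361,337), (277,337).

```bash
cat > bowl.py <<'E'
from h import *
import sys
def bowls(f,z=.045):
    s=load(f)
    for c in blobs(s,(100,100,60),(125,255,255),(220,130,350,262)): print(rect(s,c,z))
E
python3 - <<'E'
from h import *
from scipy.spatial.transform import Rotation as Ro
w=load('w5')
P=np.array([plane(w,u,v,.1175)[:2] for u,v in [(271,195),(368,195),(361,337),(277,337)]]);print(P.mean(0),P)
print(P.mean(0)-[.4522,-.3466])
w=load('w6')
P=np.array([plane(w,u,v,.1175+.2109-.1065)[:2] for u,v in [(271,195),(368,195),(361,337),(277,337)]]);print(P.mean(0)-[.4542,-.3491])
E
```

```text
[ 0.45244109 -0.34699075] [[ 0.4877447  -0.32492874]
 [ 0.48923113 -0.36671618]
 [ 0.41712073 -0.36884815]
 [ 0.4156678  -0.32746994]]
[ 0.00024109 -0.00039075]
[ 0.00021721 -0.00037508]
```

```bash
python3 -m crank '[{"grip":1,"offset":[-8,-30,-30],"angular":[0,0,0]},{"grip":1,"offset":[-16,-70,-50],"angular":[0,0,0]},{"grip":1,"offset":[-20,-110,-50],"angular":[0,0,0]},{"grip":1,"offset":[-20,-150,-50],"angular":[0,0,0]},{"grip":1,"offset":[-20,-190,-50],"angular":[0,0,0]},{"grip":1,"offset":[-20,-230,-50],"angular":[0,0,0]},{"grip":1,"offset":[-20,-270,-50],"angular":[0,0,0]},{"grip":1,"offset":[-20,-310,-50],"angular":[0,0,0]},{"grip":1,"offset":[-20,-350,-50],"angular":[0,0,0]},{"grip":1,"offset":[-20,-390,-50],"angular":[0,0,0]}]' 60; python3 to.py .44 .14 .26 0
```

```text
t: 11.65
tcp_pos: [0.4171, 0.0438, 0.2553]
tool_rot: [1.0, 0.018, -0.001, -0.0]
force: [1.2, 0.3, -1.1]
finger_gap: 0.606
t 11.65 tcp [0.4171 0.0438 0.2553] psi 2.03 gap 0.606 F [ 1.2  0.3 -1.1] q6 1.37
offset [ 26.3 -95.3  -4.7] angular [-0.02  0.14  2.03]
```

```bash
python3 -m crank '[{"grip":1,"offset":[8,-35,0],"angular":[0,0,1]},{"grip":1,"offset":[16,-70,0],"angular":[0,0,2]},{"grip":1,"offset":[24,-95,0],"angular":[0,0,3]},{"grip":1,"offset":[24,-95,0],"angular":[0,0,3]}]' 60; python3 to.py .5557 .1462 .26 -1.5;python3 - <<'E'
from h import *
from bowl import *
s=snap('wrist','w7'); 
for c in blobs(s,(100,100,60),(125,255,255),(0,0,640,400),300): print(rect(s,c,.045))
print('top'); snap('top','t7'); bowls('t7')
E
```

```text
t: 12.05
tcp_pos: [0.4387, 0.1404, 0.2552]
tool_rot: [1.0, -0.006, -0.001, -0.0]
force: [0.0, -0.6, -2.3]
finger_gap: 0.606
t 12.05 tcp [0.4387 0.1404 0.2552] psi -0.73 gap 0.606 F [ 0.  -0.6 -2.3] q6 1.65
offset [116.9  -7.3  -4.9] angular [-0.04  0.08  0.77]
{'px': array([334.3, 164.7]), 'xy': array([0.4542, 0.1229]), 'rect_xy': array([0.4566, 0.1278]), 'size': array([0.0577, 0.0281]), 'yaw': np.float64(89.27)}
{'px': array([312.8,  64.2]), 'xy': array([0.5589, 0.1452]), 'rect_xy': array([0.5569, 0.1449]), 'size': array([0.0865, 0.0544]), 'yaw': np.float64(-1.2)}
top
{'px': array([296.1, 177. ]), 'xy': array([0.5557, 0.1462]), 'rect_xy': array([0.5558, 0.1464]), 'size': array([0.0535, 0.0833]), 'yaw': np.float64(-1.45)}
```

View pics/w7.png

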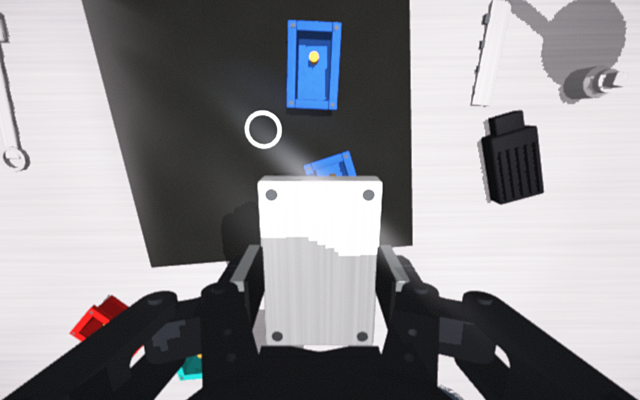

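The target bowl is at (313,64) in the wrist view, with its flange corners at (289,20), (341,22), (337,109) and (288,107). I'll check its height from both views.

```bash
python3 - <<'E'
from h import *
w=load('w7');t=load('t3')
cw=[c for c in blobs(w,(100,100,60),(125,255,255),(250,0,400,115),300)][0]
ct=[c for c in blobs(t,(100,100,60),(125,255,255),(280,155,310,195))][0]
print(tri([(w,*quad(cw)[0]),(t,*quad(ct)[0])]))
E
python3 -m crank '[{"grip":1,"offset":[30,-1,0],"angular":[0,0,0.5]},{"grip":1,"offset":[60,-3,20],"angular":[0,0,0.5]},{"grip":1,"offset":[90,-5,50],"angular":[0,0,0.5]},{"grip":1,"offset":[117,-6,85],"angular":[0,0,0.5]},{"grip":1,"offset":[118,-6,120],"angular":[0,0,0.5]},{"grip":1,"offset":[118,-6,150],"angular":[0,0,0.5]},{"grip":1,"offset":[118,-6,170],"angular":[0,0,0.5]},{"grip":1,"offset":[118,-6,175],"angular":[0,0,0.5]},{"grip":1,"offset":[118,-6,175],"angular":[0,0,0.5]}]' 60; python3 to.py .5565 .1458 .048 -1.3;  python3 -c "
from h import *
snap('wrist','w8')
snap('scene','s8');crop('s8',300,160,430,270,5,'c10')"
```

```text
(array([0.55013837, 0.14387328, 0.10380917]), [np.float64(1.4061851866135825e-05), np.float64(1.406185186617017e-05)])
t: 13.05
tcp_pos: [0.5562, 0.1408, 0.0804]
tool_rot: [1.0, -0.013, -0.001, 0.0]
force: [0.2, -0.2, -0.3]
finger_gap: 0.612
t 13.05 tcp [0.5562 0.1408 0.0804] psi -1.54 gap 0.612 F [ 0.2 -0.2 -0.3] q6 1.65
offset [ 0.2 -5.  32.4] angular [ 0.02  0.15 -0.24]
```

View pics/w8.png

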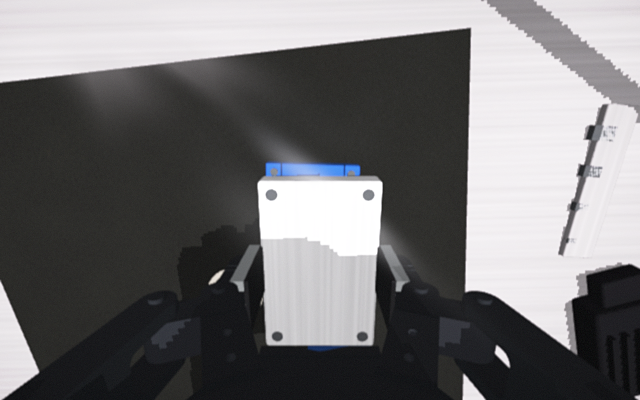

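View pics/c10.png

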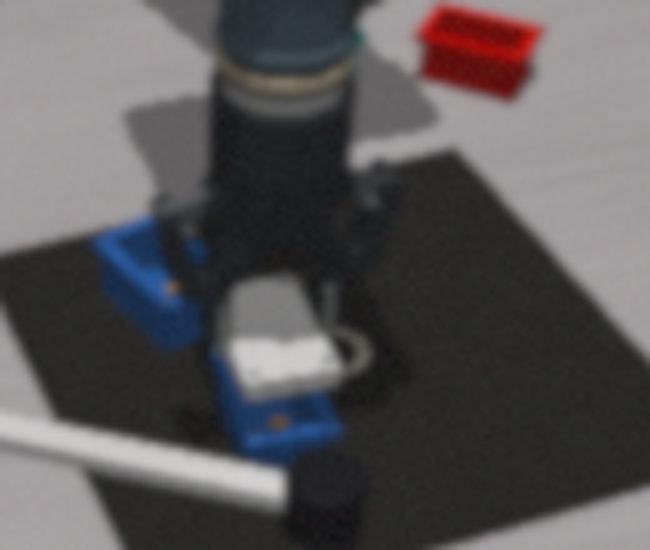

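The two-view height here (0.104) is useless, since those cameras have almost no baseline between them. I'll use scene+top instead, and the far flange edge at (266,164)–(360,165) for the lateral position.

```bash
python3 - <<'E'
from h import *
w=load('w8')
a=plane(w,266,164,.045);b=plane(w,360,165,.045);print(a,b,(a+b)/2, np.linalg.norm(a-b),np.degrees(np.arctan2(a[0]-b[0],a[1]-b[1])))
d=np.array([np.cos(np.radians(-1.4)),np.sin(np.radians(-1.4))]);print('centre',((a+b)/2)[:2]-.042*d)
crop('s3',310,190,390,260,8,'c11'); crop('t3',270,150,340,250,6,'c12')
E
```

```text
[0.59972685 0.16942496 0.045     ] [0.59772515 0.11614297 0.045     ] [0.598726   0.14278397 0.045     ] 0.05331957874598915 2.151472452360842
centre [0.55673854 0.14381012]
```

View pics/c11.png

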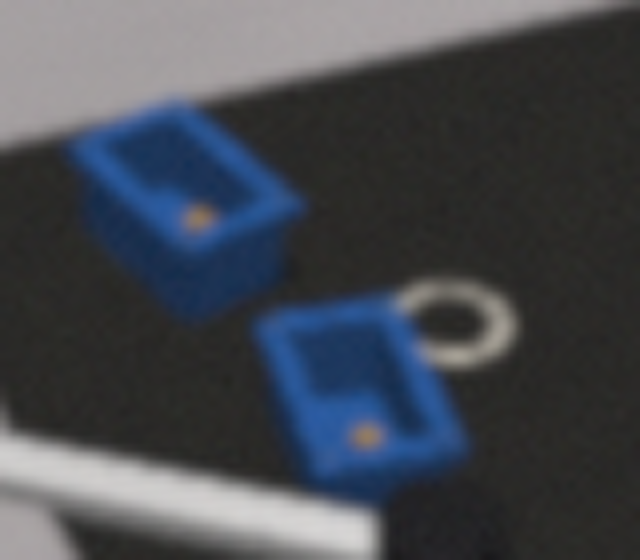

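View pics/c12.png

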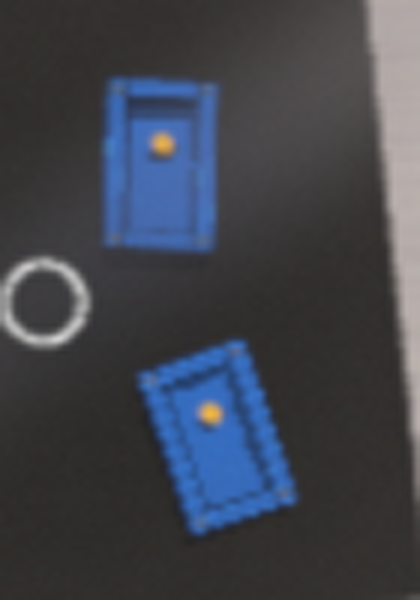

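```bash
python3 - <<'E'
from h import *
t=load('t3');s=load('s3')
T=lambda p:(t,p[0]/6+270-.4,p[1]/6+150-.4); S=lambda p:(s,p[0]/8+310-.4,p[1]/8+190-.4)
for n,tp,sp in (('B',[(110,78),(217,85),(213,251),(105,244)],[(468,445),(318,475),(258,325),(398,297)]),('A',[(140,375),(240,340),(297,500),(197,533)],[(305,207),(190,250),(70,150),(175,100)])):
    P=np.array([tri([T(a),S(b)])[0] for a,b in zip(tp,sp)]); print(n,np.round(P,4),P.mean(0)); d=P[0]+P[1]-P[2]-P[3]; print(np.degrees(np.arctan2(d[1],d[0])))
E
```

```text
B [[0.5991 0.1687 0.0453]
 [0.5945 0.1154 0.0412]
 [0.5122 0.1202 0.0406]
 [0.5169 0.1733 0.0451]] [0.55568712 0.14438919 0.04305311]
-3.251752720874137
A [[0.4521 0.1586 0.0414]
 [0.4677 0.1079 0.0442]
 [0.3881 0.0823 0.0389]
 [0.3732 0.1314 0.0426]] [0.42026709 0.1200397  0.04178591]
18.409179064746677
```

The rim height from scene+top is about 0.043 m, which agrees with the 0.045 in the text. The bowl centre is (0.556,0.1445). I'll descend.

```bash
python3 -m crank '[{"grip":1,"offset":[0,-3.5,0],"angular":[0,0,0.7]},{"grip":1,"offset":[0,-3.5,10],"angular":[0,0,0.7]},{"grip":1,"offset":[0,-3.5,20],"angular":[0,0,0.7]},{"grip":1,"offset":[0,-3.5,26],"angular":[0,0,0.7]},{"grip":1,"offset":[0,-3.5,29],"angular":[0,0,0.7]},{"grip":1,"offset":[0,-3.5,31],"angular":[0,0,0.7]},{"grip":1,"offset":[0,-3.5,31],"angular":[0,0,0.7]}]' 60; python3 to.py .5565 .1445 .048 -2;  python3 -c "
from h import *
snap('wrist','w9')
snap('scene','s9');crop('s9',300,160,430,270,5,'c13')"
```

```text
t: 13.85
tcp_pos: [0.5569, 0.1455, 0.0499]
tool_rot: [1.0, -0.019, -0.0, 0.0]
force: [-0.4, 0.1, -0.1]
finger_gap: 0.609
t 13.85 tcp [0.5569 0.1455 0.0499] psi -2.15 gap 0.609 F [-0.4  0.1 -0.1] q6 1.67
offset [-0.4  1.   1.9] angular [ 0.    0.04 -0.15]
```

View pics/w9.png

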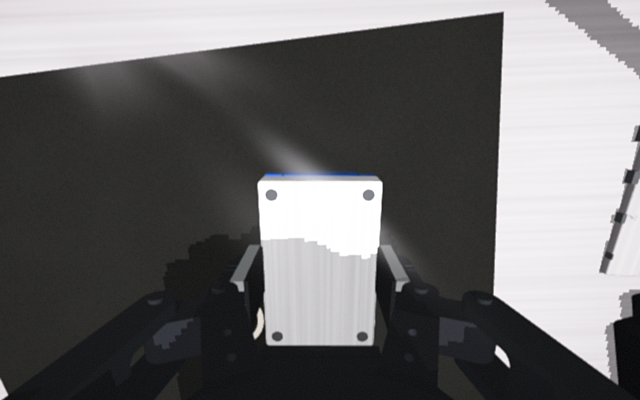

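View pics/c13.png

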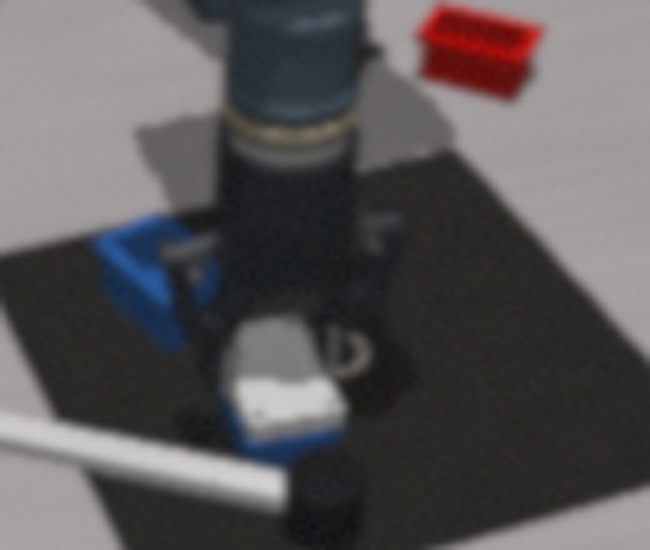

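```bash
python3 -m crank '[{"grip":1,"offset":[0,-0.5,1],"angular":[0,0,0.5]},{"grip":1,"offset":[0,-0.5,2],"angular":[0,0,0.5]},{"grip":1,"offset":[0,-0.5,2],"angular":[0,0,0.5]}]' 60; python3 to.py .5565 .1445 .048 -2
```

```text
t: 14.25
tcp_pos: [0.5574, 0.1461, 0.0489]
tool_rot: [1.0, -0.023, 0.0, -0.0]
force: [-0.2, 0.5, 2.8]
finger_gap: 0.612
t 14.25 tcp [0.5574 0.1461 0.0489] psi -2.67 gap 0.612 F [-0.2  0.5  2.8] q6 1.68
offset [-0.8  1.7  0.9] angular [-0.01 -0.05 -0.67]
```

Contact reads 2.8 N at the expected height. I'll open slowly and rise.

```bash
python3 -m crank '[{"grip":0.3,"offset":[0,0,0],"angular":[0,0,0]},{"grip":0.2,"offset":[0,0,0],"angular":[0,0,0]},{"grip":0,"offset":[0,0,0],"angular":[0,0,0]},{"grip":0,"offset":[0,0,0],"angular":[0,0,0]},{"grip":0,"offset":[0,0,-10],"angular":[0,0,0]},{"grip":0,"offset":[0,0,-40],"angular":[0,0,0]},{"grip":0,"offset":[-20,0,-90],"angular":[0,0,0]},{"grip":0,"offset":[-60,0,-120],"angular":[0,0,0]},{"grip":0,"offset":[-100,0,-150],"angular":[0,0,0]},{"grip":0,"offset":[-100,0,-150],"angular":[0,0,0]}]'; python3 to.py .5565 .1445 .048 -2; python3 -c "
from h import *
snap('wrist','w10')
snap('scene','s10');crop('s10',300,160,430,270,5,'c14')"
```

```text
t: 15.25
tcp_pos: [0.4531, 0.1512, 0.2018]
tool_rot: [1.0, -0.022, 0.0, -0.0]
force: [-0.2, 0.5, -0.7]
finger_gap: 1.0
t 15.25 tcp [0.4531 0.1512 0.2018] psi -2.58 gap 1.0 F [-0.2  0.5 -0.7] q6 1.7
offset [103.5   2.1 153.8] angular [-0.02 -0.05 -0.58]
```

View pics/w10.png

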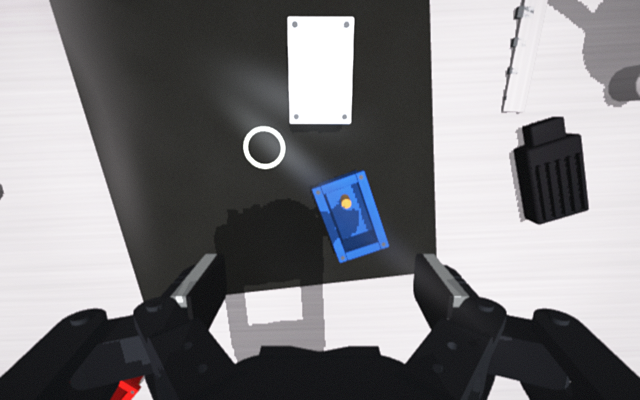

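View pics/c14.png

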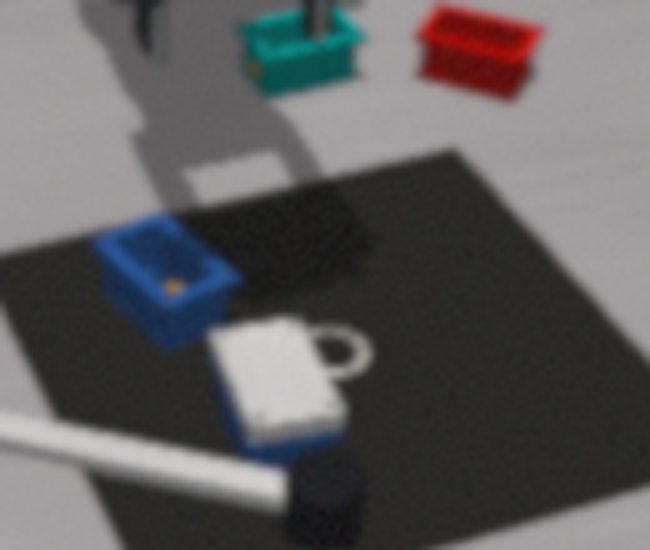

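Cover 1 lies square and flush on its bowl, at (320,70). The other bowl is clear at (350,216), so I'll measure it now and then fetch cover 2.

```bash
python3 - <<'E'
from h import *
w=load('w10')
# flange corners
for c in blobs(w,(100,100,60),(125,255,255),(290,160,400,270),300): print(rect(w,c,.045))
c=max(blobs(w,(0,0,230),(180,30,255),(280,8,360,130)),key=cv2.contourArea);print('cover',rect(w,c,.059))
E
python3 to.py .41 -.25 .3 0
python3 -m crank '[{"grip":0,"offset":[0,30,-30],"angular":[0,0,0]},{"grip":0,"offset":[-10,70,-70],"angular":[0,0,-1]},{"grip":0,"offset":[-20,110,-90],"angular":[0,0,-2]},{"grip":0,"offset":[-30,150,-90],"angular":[0,0,-3]},{"grip":0,"offset":[-30,195,-90],"angular":[0,0,-4.6]},{"grip":0,"offset":[-30,240,-90],"angular":[0,0,-4.6]},{"grip":0,"offset":[-30,285,-90],"angular":[0,0,-4.6]},{"grip":0,"offset":[-25,330,-90],"angular":[0,0,-4.6]},{"grip":0,"offset":[-20,375,-90],"angular":[0,0,-4.6]},{"grip":0,"offset":[-10,420,-90],"angular":[0,0,-4.6]}]'; python3 to.py .4521 -.3452 .13 2
```

```text
{'px': array([350.4, 215.6]), 'xy': array([0.425 , 0.1209]), 'rect_xy': array([0.4232, 0.1215]), 'size': array([0.0547, 0.0878]), 'yaw': np.float64(15.06)}
cover {'px': array([320.1,  69.2]), 'xy': array([0.5598, 0.1452]), 'rect_xy': array([0.5575, 0.145 ]), 'size': array([0.0525, 0.083 ]), 'yaw': np.float64(-0.92)}
t 15.35 tcp [0.4572 0.1509 0.2   ] psi -2.61 gap 1.0 F [ 0.6 -0.7 -1.1] q6 1.7
offset [ -28.5  402.6 -100.3] angular [-0.02 -0.21 -2.61]
t: 16.35
tcp_pos: [0.4279, -0.2715, 0.2875]
tool_rot: [1.0, 0.016, -0.0, -0.0]
force: [1.7, 0.9, -0.3]
finger_gap: 0.997
t 16.35 tcp [ 0.4279 -0.2715  0.2875] psi 1.86 gap 0.997 F [ 1.7  0.9 -0.3] q6 0.75
offset [ 21.9  74.6 157.4] angular [-0.04  0.03 -0.14]
```

```bash
python3 -m crank '[{"grip":0,"offset":[10,40,10],"angular":[0,0,0]},{"grip":0,"offset":[22,75,40],"angular":[0,0,0]},{"grip":0,"offset":[22,75,80],"angular":[0,0,0]},{"grip":0,"offset":[22,75,115],"angular":[0,0,0]},{"grip":0,"offset":[22,75,145],"angular":[0,0,0]},{"grip":0,"offset":[22,75,160],"angular":[0,0,0]},{"grip":0,"offset":[22,75,160],"angular":[0,0,0]}]'; python3 to.py .4521 -.3452 .105 2;  python3 -c "
from h import *
snap('wrist','w11')"
```

```text
t: 17.05
tcp_pos: [0.4513, -0.3422, 0.1245]
tool_rot: [1.0, 0.017, -0.002, -0.003]
force: [0.1, 0.6, 0.8]
finger_gap: 1.0
t 17.05 tcp [ 0.4513 -0.3422  0.1245] psi 1.91 gap 1.0 F [0.1 0.6 0.8] q6 0.69
offset [ 0.8  3.1 19.4] angular [-0.29  0.25 -0.09]
```

View pics/w11.png

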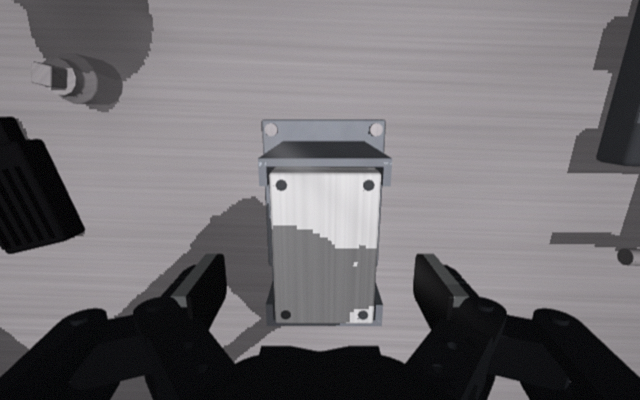

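The screw marks at (281,185), (369,185), (363,314) and (286,314) show that the second cover has come back up to the same height and place.

```bash
python3 -c "
from h import *
w=load('w11')
P=np.array([plane(w,u,v,.118)[:2] for u,v in [(281,185),(369,185),(363,314),(286,314)]]);print(P,P.mean(0))"
python3 -m crank '[{"grip":0,"offset":[0,3,8],"angular":[0,0,0]},{"grip":0,"offset":[0,3,19],"angular":[0,0,0]},{"grip":0,"offset":[0,3,19],"angular":[0,0,0]},{"grip":0.2,"offset":[0,3,19],"angular":[0,0,0]},{"grip":1,"offset":[0,3,19],"angular":[0,0,0]},{"grip":1,"offset":[0,3,19],"angular":[0,0,0]},{"grip":1,"offset":[0,3,19],"angular":[0,0,0]},{"grip":1,"offset":[0,3,19],"angular":[0,0,0]}]' 40; python3 to.py .452 -.3456 .105 1;  python3 -c "
from h import *
snap('wrist','w12')"
```

```text
[[ 0.48755477 -0.32290827]
 [ 0.48901219 -0.36542802]
 [ 0.4170415  -0.36766306]
 [ 0.41552179 -0.32563611]] [ 0.45228257 -0.34540886]
t: 17.9
tcp_pos: [0.4526, -0.3458, 0.1096]
tool_rot: [1.0, 0.017, 0.0, 0.0]
force: [-0.3, -0.2, 0.3]
finger_gap: 0.615
t 17.9 tcp [ 0.4526 -0.3458  0.1096] psi 1.95 gap 0.615 F [-0.3 -0.2  0.3] q6 0.69
offset [-0.6 -0.2  4.6] angular [ 0.03 -0.03  0.95]
```

View pics/w12.png

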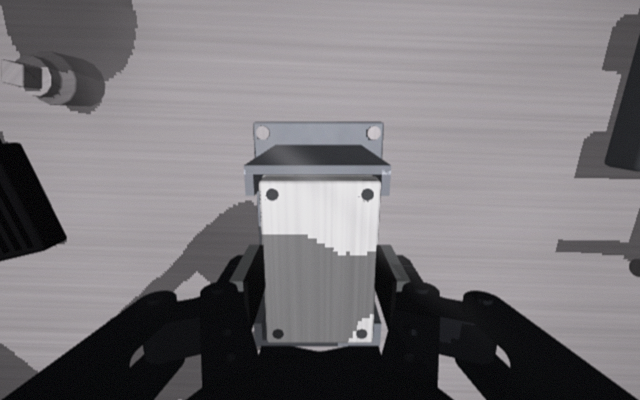

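The hold is 3 mm shallower than last time, with TCP at 0.1096 against 0.1065. I'll reopen, go 4 mm lower and grip again.

```bash
python3 -m crank '[{"grip":0.2,"offset":[0,0,0],"angular":[0,0,0]},{"grip":0.2,"offset":[0,0,2],"angular":[0,0,0]},{"grip":0.2,"offset":[0,0,4],"angular":[0,0,0]},{"grip":0.2,"offset":[0,0,4],"angular":[0,0,0]},{"grip":1,"offset":[0,0,4],"angular":[0,0,0]},{"grip":1,"offset":[0,0,4],"angular":[0,0,0]},{"grip":1,"offset":[0,0,4],"angular":[0,0,0]},{"grip":1,"offset":[0,0,4],"angular":[0,0,0]}]' 40; python3 to.py .452 -.3456 .105 1;python3 -m crank '[{"grip":1,"offset":[0,0,-4],"angular":[0,0,0]},{"grip":1,"offset":[0,0,-10],"angular":[0,0,0]},{"grip":1,"offset":[0,0,-18],"angular":[0,0,0]},{"grip":1,"offset":[0,0,-30],"angular":[0,0,0]},{"grip":1,"offset":[0,0,-50],"angular":[0,0,0]},{"grip":1,"offset":[0,0,-75],"angular":[0,0,0]},{"grip":1,"offset":[0,0,-100],"angular":[0,0,0]},{"grip":1,"offset":[0,0,-100],"angular":[0,0,0]}]' 60; python3 to.py .452 -.3456 .105 1;  python3 -c "
from h import *
snap('wrist','w13');snap('top','t13');snap('scene','s13');crop('s13',100,120,260,280,4,'c15')
crop('t13',200,130,500,280,2.6,'c16')"
```

```text
t: 18.75
tcp_pos: [0.4524, -0.3457, 0.1054]
tool_rot: [1.0, 0.017, 0.0, 0.0]
force: [-1.0, 0.0, -0.0]
finger_gap: 0.617
t 18.75 tcp [ 0.4524 -0.3457  0.1054] psi 1.95 gap 0.617 F [-1.  0. -0.] q6 0.69
offset [-0.4 -0.1  0.4] angular [ 0.01 -0.    0.95]
t: 19.55
tcp_pos: [0.4543, -0.3476, 0.2099]
tool_rot: [1.0, 0.017, 0.003, 0.004]
force: [0.8, -0.8, -1.1]
finger_gap: 0.614
t 19.55 tcp [ 0.4543 -0.3476  0.2099] psi 1.96 gap 0.614 F [ 0.8 -0.8 -1.1] q6 0.69
offset [ -2.9  -2.8 104.8] angular [ 0.41 -0.35  0.96]
```

View pics/w13.png

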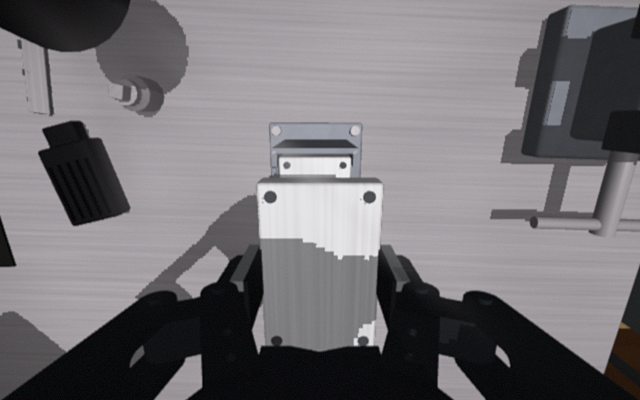

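View pics/c15.png

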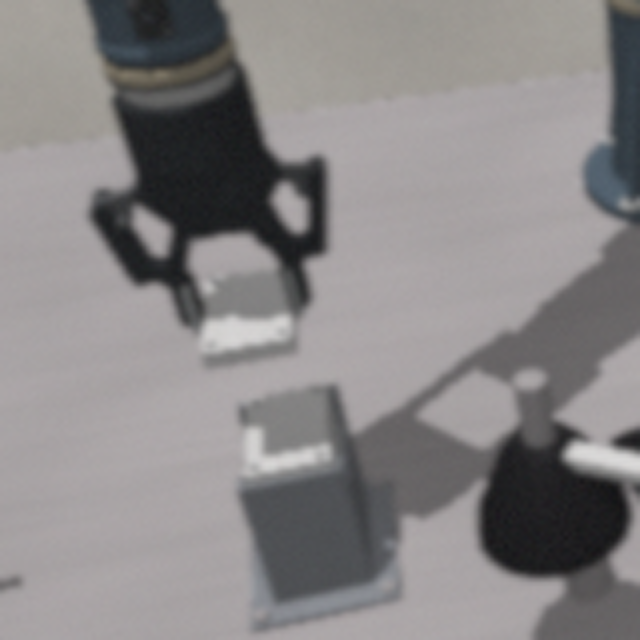

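View pics/c16.png

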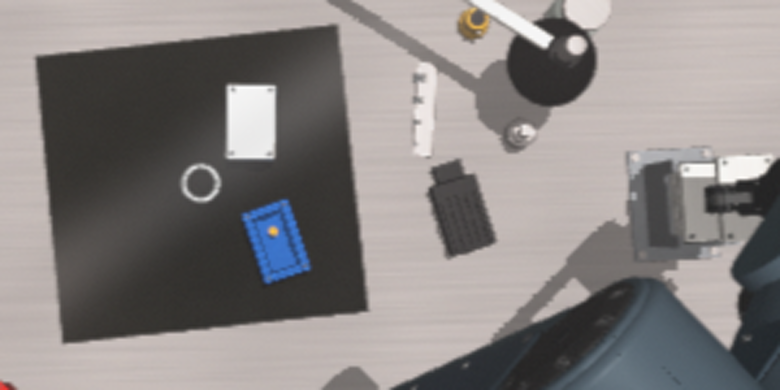

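```bash
python3 -c "
from bowl import *
bowls('t13')"; python3 -m crank '[{"grip":1,"offset":[-8,-30,-30],"angular":[0,0,-1]},{"grip":1,"offset":[-16,-70,-50],"angular":[0,0,-2]},{"grip":1,"offset":[-22,-110,-50],"angular":[0,0,-4]},{"grip":1,"offset":[-27,-150,-50],"angular":[0,0,-6]},{"grip":1,"offset":[-32,-190,-50],"angular":[0,0,-8]},{"grip":1,"offset":[-32,-230,-50],"angular":[0,0,-10]},{"grip":1,"offset":[-32,-270,-50],"angular":[0,0,-12]},{"grip":1,"offset":[-32,-310,-50],"angular":[0,0,-14]},{"grip":1,"offset":[-32,-350,-50],"angular":[0,0,-15.5]},{"grip":1,"offset":[-32,-390,-50],"angular":[0,0,-15.5]}]' 60; python3 to.py .421 .1207 .10 17.5
```

```text
{'px': array([305.8, 222.4]), 'xy': array([0.4205, 0.121 ]), 'rect_xy': array([0.4204, 0.1214]), 'size': array([0.057 , 0.0858]), 'yaw': np.float64(16.85)}
t: 20.7
tcp_pos: [0.4059, 0.0447, 0.2543]
tool_rot: [0.988, 0.152, -0.001, -0.0]
force: [-0.1, -0.8, -1.1]
finger_gap: 0.613
t 20.7 tcp [0.4059 0.0447 0.2543] psi 17.44 gap 0.613 F [-0.1 -0.8 -1.1] q6 1.1
offset [ 37.6 -67.8 154.3] angular [-0.07  0.14 -0.06]
```

```bash
python3 -m crank '[{"grip":1,"offset":[20,-34,0],"angular":[0,0,0]},{"grip":1,"offset":[37.5,-68,20],"angular":[0,0,0]},{"grip":1,"offset":[37.5,-68,50],"angular":[0,0,0]},{"grip":1,"offset":[37.5,-68,90],"angular":[0,0,0]},{"grip":1,"offset":[37.5,-68,125],"angular":[0,0,0]},{"grip":1,"offset":[37.5,-68,150],"angular":[0,0,0]},{"grip":1,"offset":[37.5,-68,170],"angular":[0,0,0]},{"grip":1,"offset":[37.5,-68,175],"angular":[0,0,0]},{"grip":1,"offset":[37.5,-68,175],"angular":[0,0,0]}]' 60; python3 to.py .421 .1207 .048 17.5;  python3 -c "
from h import *
snap('wrist','w14')
snap('scene','s14');crop('s14',280,140,410,250,5,'c17')"
```

```text
t: 21.6
tcp_pos: [0.4215, 0.1191, 0.0792]
tool_rot: [0.988, 0.152, -0.002, -0.0]
force: [0.1, -0.5, 0.0]
finger_gap: 0.606
t 21.6 tcp [0.4215 0.1191 0.0792] psi 17.44 gap 0.606 F [ 0.1 -0.5  0. ] q6 1.29
offset [ 0.1 -1.6 31.2] angular [-0.06  0.2  -0.06]
```

View pics/w14.png

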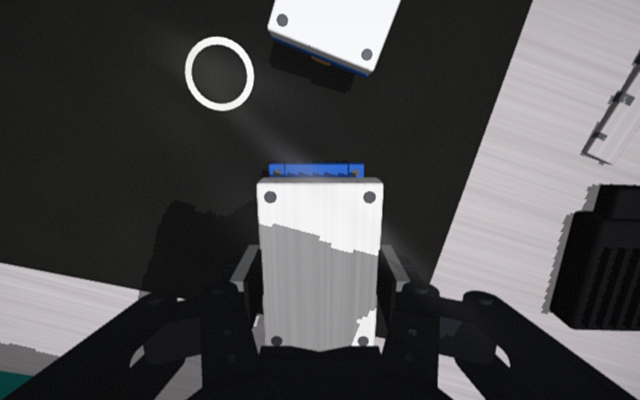

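View pics/c17.png

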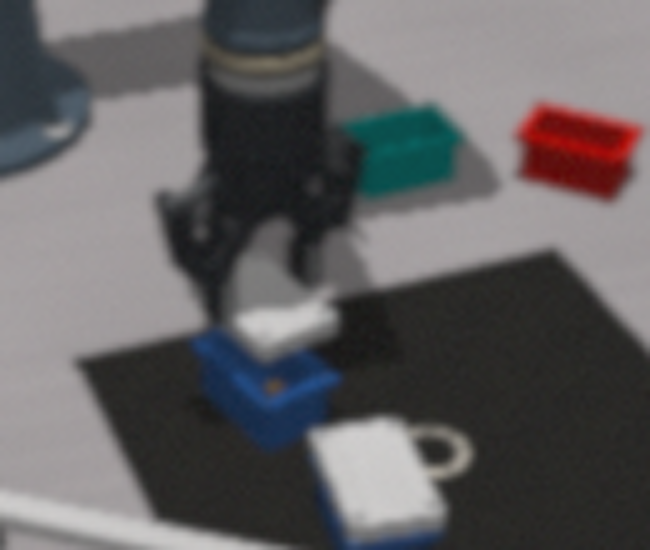

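The cover is lined up: the far flange edge runs (269,165)–(364,165), square to the cover edge. I'll lower it.

```bash
python3 -m crank '[{"grip":1,"offset":[0,-1.5,8],"angular":[0,0,0]},{"grip":1,"offset":[0,-1.5,18],"angular":[0,0,0]},{"grip":1,"offset":[0,-1.5,25],"angular":[0,0,0]},{"grip":1,"offset":[0,-1.5,29],"angular":[0,0,0]},{"grip":1,"offset":[0,-1.5,31],"angular":[0,0,0]},{"grip":1,"offset":[0,-1.5,32],"angular":[0,0,0]},{"grip":1,"offset":[0,-1.5,32],"angular":[0,0,0]}]' 60; python3 to.py .421 .1207 .047 17.5
```

```text
t: 22.4
tcp_pos: [0.4221, 0.1206, 0.0482]
tool_rot: [0.988, 0.152, -0.0, -0.0]
force: [0.3, 0.8, -1.1]
finger_gap: 0.608
t 22.4 tcp [0.4221 0.1206 0.0482] psi 17.45 gap 0.608 F [ 0.3  0.8 -1.1] q6 1.29
offset [-1.  -0.5  1.2] angular [-0.    0.01 -0.05]
```

```bash
python3 -m crank '[{"grip":1,"offset":[-0.5,0,1],"angular":[0,0,0]},{"grip":1,"offset":[-0.5,0,2],"angular":[0,0,0]},{"grip":1,"offset":[-0.5,0,2],"angular":[0,0,0]}]' 60; python3 to.py .421 .1207 .047 17.5
```

```text
t: 22.7
tcp_pos: [0.4216, 0.1204, 0.0463]
tool_rot: [0.988, 0.152, 0.0, -0.0]
force: [0.1, 0.8, -1.2]
finger_gap: 0.607
t 22.7 tcp [0.4216 0.1204 0.0463] psi 17.44 gap 0.607 F [ 0.1  0.8 -1.2] q6 1.29
offset [-0.5 -0.5 -0.7] angular [ 0.   -0.   -0.06]
```

```bash
python3 -m crank '[{"grip":1,"offset":[0,0,1],"angular":[0,0,0]},{"grip":1,"offset":[0,0,1],"angular":[0,0,0]},{"grip":1,"offset":[0,0,1],"angular":[0,0,0]}]' 60; python3 to.py .421 .1207 .047 17.5; python3 -c "
from h import *
snap('wrist','w15')
snap('scene','s15');crop('s15',280,140,410,250,5,'c18')"
```

```text
t: 23.0
tcp_pos: [0.4218, 0.1204, 0.0459]
tool_rot: [0.988, 0.152, 0.0, 0.0]
force: [-1.2, 0.4, 5.6]
finger_gap: 0.608
t 23.0 tcp [0.4218 0.1204 0.0459] psi 17.45 gap 0.608 F [-1.2  0.4  5.6] q6 1.29
offset [-0.7 -0.5 -1.1] angular [ 0.01 -0.04 -0.05]
```

View pics/c18.png

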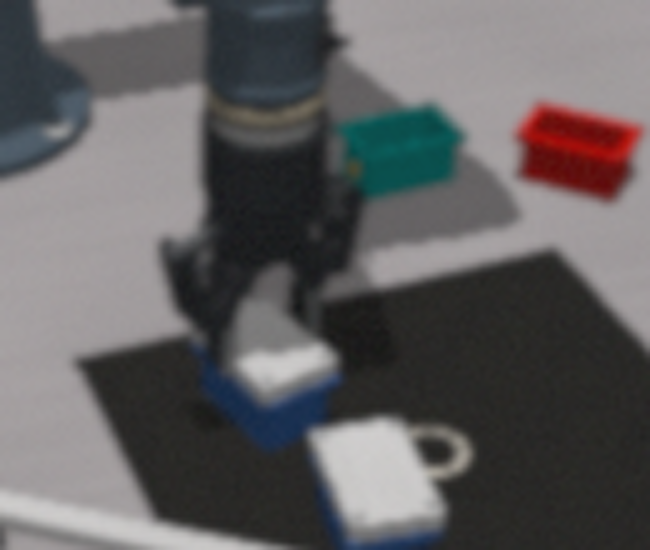

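View pics/w15.png

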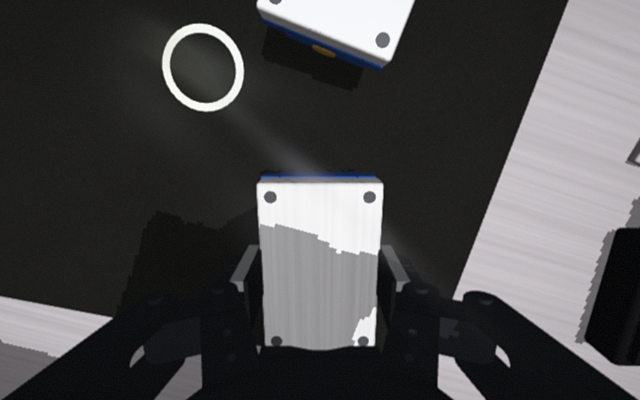

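Contact reads 5.6 N and the cover is aligned. I'll release and rise.

```bash
python3 -m crank '[{"grip":0.3,"offset":[0,0,0],"angular":[0,0,0]},{"grip":0.2,"offset":[0,0,0],"angular":[0,0,0]},{"grip":0,"offset":[0,0,0],"angular":[0,0,0]},{"grip":0,"offset":[0,0,0],"angular":[0,0,0]},{"grip":0,"offset":[0,0,-10],"angular":[0,0,0]},{"grip":0,"offset":[0,0,-40],"angular":[0,0,0]},{"grip":0,"offset":[0,0,-90],"angular":[0,0,0]},{"grip":0,"offset":[0,30,-140],"angular":[0,0,0]},{"grip":0,"offset":[0,70,-180],"angular":[0,0,5]},{"grip":0,"offset":[0,110,-220],"angular":[0,0,10]}]'; python3 -m crank '[{"grip":0,"offset":[0,45,0],"angular":[0,0,3]},{"grip":0,"offset":[0,90,0],"angular":[0,0,6]},{"grip":0,"offset":[0,130,0],"angular":[0,0,7]},{"grip":0,"offset":[0,130,0],"angular":[0,0,7]}]'; python3 to.py .5985 -.1792 .30 0; python3 -c "
from h import *
snap('wrist','w16');snap('top','t16');snap('scene','s16');crop('s16',280,140,410,250,5,'c19');crop('t16',200,130,500,280,2.6,'c20')"
```

```text
t: 24.1
tcp_pos: [0.4498, 0.0292, 0.2529]
tool_rot: [0.998, 0.064, 0.001, 0.0]
force: [1.7, -0.3, -0.6]
finger_gap: 1.004
t: 24.5
tcp_pos: [0.4683, -0.1039, 0.2512]
tool_rot: [1.0, 0.001, 0.002, 0.002]
force: [0.8, 0.7, 0.8]
finger_gap: 1.001
t 24.5 tcp [ 0.4683 -0.1039  0.2512] psi 0.12 gap 1.001 F [0.8 0.7 0.8] q6 1.12
offset [130.2  75.7 -48.1] angular [ 0.17 -0.18  0.12]
```

View pics/c19.png

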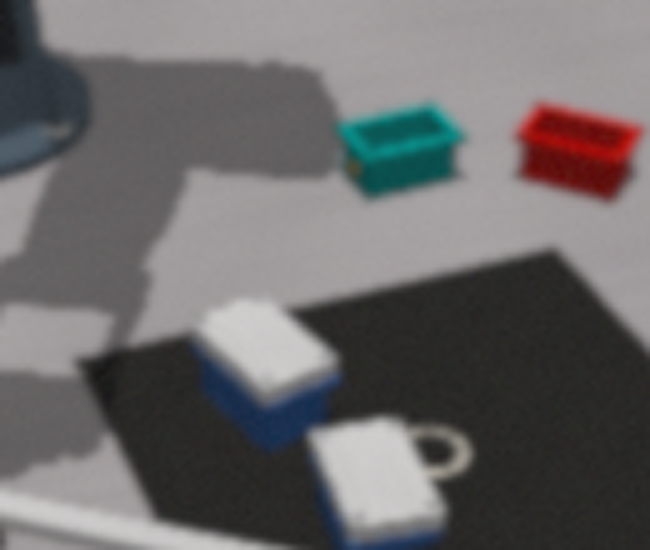

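View pics/c20.png

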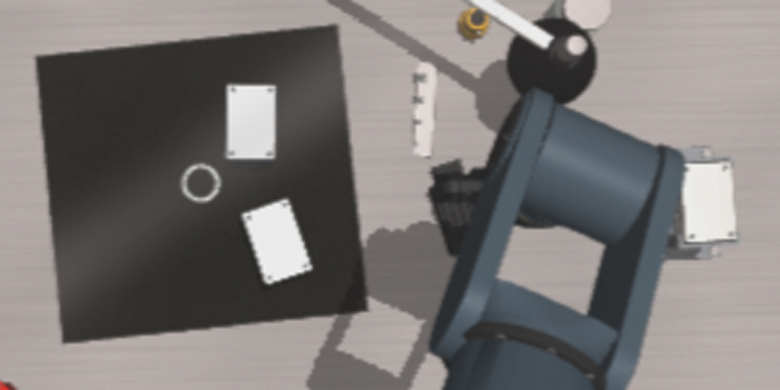

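View pics/w16.png

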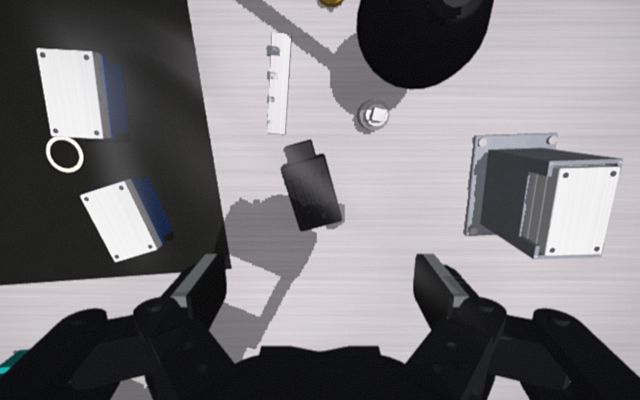

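Both bowls are covered, square and flush, with no blue showing at the edges from above at (250,121) and (277,241) in the crop. Pile is intact. Next, back to the knob.

```bash
python3 - <<'E'
from h import *
t=load('t16')
for roi in ((280,155,312,197),(290,198,325,245)):
    for c in blobs(t,(0,0,150),(180,60,255),roi): print(rect(t,c,.059))
E
python3 -m crank '[{"grip":0,"offset":[20,15,-35],"angular":[0,0,0]},{"grip":0,"offset":[55,35,-48],"angular":[0,0,0]},{"grip":0,"offset":[95,55,-48],"angular":[0,0,0]},{"grip":0,"offset":[130,75.5,-48],"angular":[0,0,0]},{"grip":0,"offset":[130,75.5,-48],"angular":[0,0,0]},{"grip":0,"offset":[130,75.5,-20],"angular":[0,0,0]},{"grip":0,"offset":[130,75.5,10],"angular":[0,0,0]},{"grip":0,"offset":[130,75.5,30],"angular":[0,0,0]},{"grip":0,"offset":[130,75.5,39],"angular":[0,0,0]},{"grip":0,"offset":[130,75.5,39],"angular":[0,0,0]}]';python3 to.py .5985 -.1792 .2125 0; python3 -c "
from h import *
snap('wrist','w17')"
```

```text
{'px': array([296. , 176.5]), 'xy': array([0.5559, 0.1458]), 'rect_xy': array([0.5559, 0.1457]), 'size': array([0.0529, 0.0795]), 'yaw': np.float64(-1.45)}
{'px': array([306. , 222.5]), 'xy': array([0.4204, 0.1202]), 'rect_xy': array([0.4208, 0.1202]), 'size': array([0.0545, 0.0831]), 'yaw': np.float64(16.85)}
t: 25.65
tcp_pos: [0.5963, -0.1716, 0.21]
tool_rot: [1.0, 0.005, -0.002, -0.001]
force: [-0.4, -0.1, 0.6]
finger_gap: 1.002
t 25.65 tcp [ 0.5963 -0.1716  0.21  ] psi 0.55 gap 1.002 F [-0.4 -0.1  0.6] q6 1.1
offset [ 2.2  7.6 -2.5] angular [-0.11  0.2   0.55]
```

View pics/w17.png

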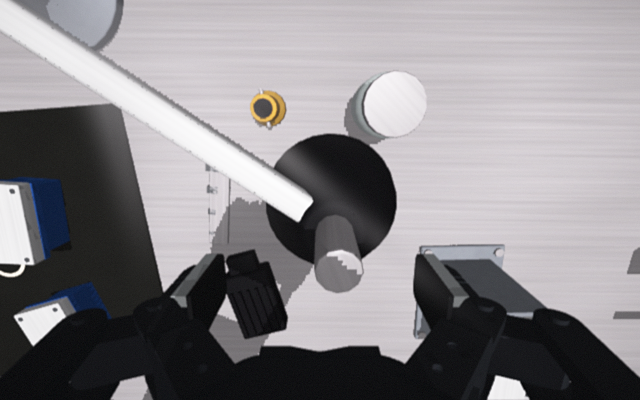

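The knob is between the jaws, with its top at (338,272), 7 mm right of centre. I'll shift, grip and plan the arc back to the ring at (0.490,0.207).

```bash
python3 -m crank '[{"grip":0,"offset":[2,4,0],"angular":[0,0,0]},{"grip":0,"offset":[2,7.5,0],"angular":[0,0,0]},{"grip":0.5,"offset":[2,7.5,0],"angular":[0,0,0]},{"grip":1,"offset":[2,7.5,0],"angular":[0,0,0]},{"grip":1,"offset":[2,7.5,0],"angular":[0,0,0]},{"grip":1,"offset":[2,7.5,0],"angular":[0,0,0]},{"grip":1,"offset":[2,7.5,0],"angular":[0,0,0]},{"grip":1,"offset":[2,7.5,0],"angular":[0,0,0]}]' 50; cat > arc.py <<'E'
from station import manip
import numpy as np,sys
from scipy.spatial.transform import Rotation as Ro
s=manip.sense();p=s['tcp_pos'];print(p,s['finger_gap'],s['force'])
M=Ro.from_quat(s['tool_rot']).as_matrix()
pv=np.array([.777,.080]);d=p[:2]-pv;r=np.hypot(*d);phi=np.arctan2(d[1],-d[0]);print(r,phi)
for a in np.arange(phi,.417,.075)[1:].tolist()+[.417]:
    X=pv+r*np.array([-np.cos(a),np.sin(a)]); print(round(a,2),np.round(M.T@(np.r_[X,p[2]]-p)*1000,0))
E
python3 arc.py
```

```text
t: 26.5
tcp_pos: [0.6005, -0.1799, 0.2116]
tool_rot: [1.0, 0.004, 0.001, -0.001]
force: [2.1, 4.3, 2.2]
finger_gap: 0.217
[ 0.60045097 -0.17987701  0.21157486] 0.21739396892619559 [2.06988656 4.25127326 2.2450812 ]
0.3141745045171706 -0.9740601049294717
-0.9 [-19. -14.  -0.]
-0.82 [-37. -30.  -0.]
-0.75 [-53. -46.  -0.]
-0.67 [-68. -64.  -0.]
-0.6 [-82. -83.   0.]
-0.52 [ -95. -103.    0.]
-0.45 [-106. -124.    0.]
-0.37 [-115. -146.    0.]
-0.3 [-122. -168.    0.]
-0.22 [-128. -191.    0.]
-0.15 [-133. -214.    0.]
-0.07 [-135. -238.    0.]
0.0 [-136. -261.    0.]
0.08 [-135. -285.    0.]
0.15 [-132. -308.    0.]
0.23 [-127. -331.    0.]
0.3 [-121. -354.    0.]
0.38 [-113. -376.    1.]
0.42 [-108. -388.    1.]
```

```bash
python3 -m crank '[{"grip":1,"offset":[-10,-7,0],"angular":[0,0,0]},{"grip":1,"offset":[-19,-14,0],"angular":[0,0,0]},{"grip":1,"offset":[-37,-30,0],"angular":[0,0,0]},{"grip":1,"offset":[-53,-46,0],"angular":[0,0,0]},{"grip":1,"offset":[-68,-64,0],"angular":[0,0,0]},{"grip":1,"offset":[-82,-83,0],"angular":[0,0,0]},{"grip":1,"offset":[-95,-103,0],"angular":[0,0,0]},{"grip":1,"offset":[-106,-124,0],"angular":[0,0,0]},{"grip":1,"offset":[-115,-146,0],"angular":[0,0,0]},{"grip":1,"offset":[-122,-168,0],"angular":[0,0,0]}]' 50; python3 arc.py
```

```text
t: 27.5
tcp_pos: [0.469, -0.0157, 0.2113]
tool_rot: [1.0, 0.005, -0.008, 0.003]
force: [-13.7, -6.9, 13.4]
finger_gap: 0.201
[ 0.46896636 -0.01572916  0.21134065] 0.20123123666018475 [-13.68712849  -6.87206167  13.42934757]
0.32256595430965285 -0.30131259477106304
-0.23 [ -6. -23.  -0.]
-0.15 [-10. -47.  -0.]
-0.08 [-13. -71.  -0.]
-0.0 [-14. -95.  -0.]
0.07 [ -12. -120.   -0.]
0.15 [ -10. -144.   -1.]
0.22 [  -5. -167.   -1.]
0.3 [   2. -191.   -1.]
0.37 [  10. -213.   -1.]
0.42 [  15. -226.   -1.]
```

The radius reads 0.3226 and the gap is smaller, so the knob may have shifted in the jaws. I'll look.

```bash
python3 -c "
from h import *
snap('wrist','w18');print(manip.sense()['force'],manip.sense()['finger_gap'],manip.sense()['tcp_pos'])"
```

```text
[-13.80852703  -2.27776147  13.8387324 ] 0.20793430077538347 [ 0.46773301 -0.01196031  0.21135166]
```

View pics/w18.png

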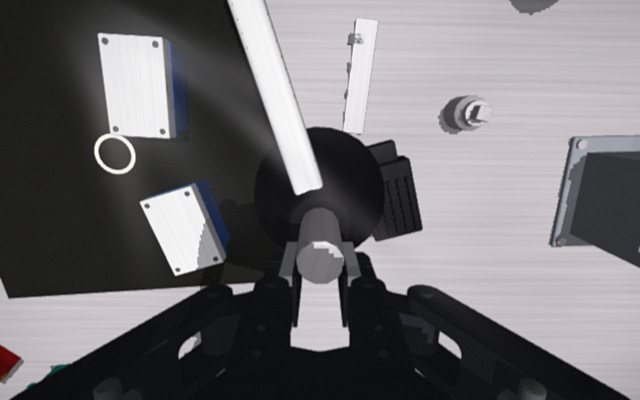

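The knob has slid to the front of the pads, at (321,258). I'll open, move 9 mm forward and grip again.

```bash
python3 -m crank '[{"grip":0.5,"offset":[0,0,0],"angular":[0,0,0]},{"grip":0.3,"offset":[0,0,0],"angular":[0,0,0]},{"grip":0.3,"offset":[5,0,0],"angular":[0,0,0]},{"grip":0.3,"offset":[9,0,0],"angular":[0,0,0]},{"grip":0.3,"offset":[9,0,0],"angular":[0,0,0]},{"grip":1,"offset":[9,0,0],"angular":[0,0,0]},{"grip":1,"offset":[9,0,0],"angular":[0,0,0]},{"grip":1,"offset":[9,0,0],"angular":[0,0,0]},{"grip":1,"offset":[9,0,0],"angular":[0,0,0]}]' 60; python3 arc.py;python3 -c "
from h import *
snap('wrist','w19')"
```

```text
t: 28.45
tcp_pos: [0.4854, -0.0139, 0.2113]
tool_rot: [1.0, 0.004, 0.0, -0.0]
force: [0.0, 1.4, 0.8]
finger_gap: 0.218
[ 0.48539359 -0.0139267   0.21133321] 0.21754086581077262 [0.0342773  1.4377093  0.83073984]
0.3063601173067564 -0.3116075657204116
-0.24 [ -6. -22.   0.]
-0.16 [-10. -45.   0.]
-0.09 [-13. -68.   0.]
-0.01 [-14. -90.   0.]
0.06 [ -13. -113.    0.]
0.14 [ -11. -136.    0.]
0.21 [  -7. -159.    0.]
0.29 [  -1. -181.    0.]
0.36 [   7. -203.    0.]
0.42 [  13. -218.    0.]
```

View pics/w19.png

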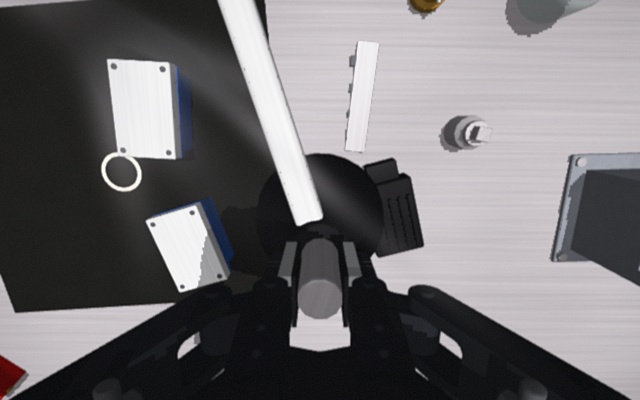

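It went 7 mm too far forward, so I'll recentre before moving on.

```bash
python3 -m crank '[{"grip":0.5,"offset":[0,0,0],"angular":[0,0,0]},{"grip":0.3,"offset":[0,0,0],"angular":[0,0,0]},{"grip":0.3,"offset":[-4,0,0],"angular":[0,0,0]},{"grip":0.3,"offset":[-7,0,0],"angular":[0,0,0]},{"grip":0.3,"offset":[-7,0,0],"angular":[0,0,0]},{"grip":1,"offset":[-7,0,0],"angular":[0,0,0]},{"grip":1,"offset":[-7,0,0],"angular":[0,0,0]},{"grip":1,"offset":[-7,0,0],"angular":[0,0,0]},{"grip":1,"offset":[-7,0,0],"angular":[0,0,0]}]' 60; python3 arc.py
```

```text
t: 29.4
tcp_pos: [0.4785, -0.0141, 0.2115]
tool_rot: [1.0, 0.004, 0.0, 0.0]
force: [-0.2, 0.3, 2.9]
finger_gap: 0.217
[ 0.47851663 -0.01411241  0.21146792] 0.21693376304293435 [-0.2253704   0.29128462  2.87270126]
0.31296879604310024 -0.3054355681798325
-0.23 [ -6. -23.  -0.]
-0.16 [-10. -46.  -0.]
-0.08 [-13. -69.  -0.]
-0.01 [-14. -93.  -0.]
0.07 [ -13. -116.   -0.]
0.14 [ -10. -139.   -0.]
0.22 [  -6. -162.   -0.]
0.29 [   0. -185.   -0.]
0.37 [   8. -207.   -0.]
0.42 [  14. -221.   -0.]
```

```bash
python3 -m crank '[{"grip":1,"offset":[-3,-10,0],"angular":[0,0,0]},{"grip":1,"offset":[-6,-23,0],"angular":[0,0,0]},{"grip":1,"offset":[-9,-38,0],"angular":[0,0,0]},{"grip":1,"offset":[-12,-58,0],"angular":[0,0,0]},{"grip":1,"offset":[-14,-78,0],"angular":[0,0,0]},{"grip":1,"offset":[-14,-98,0],"angular":[0,0,0]},{"grip":1,"offset":[-13,-118,0],"angular":[0,0,0]},{"grip":1,"offset":[-10,-139,0],"angular":[0,0,0]},{"grip":1,"offset":[-6,-160,0],"angular":[0,0,0]},{"grip":1,"offset":[-2,-180,0],"angular":[0,0,0]}]' 60; python3 arc.py
```

```text
t: 30.4
tcp_pos: [0.4713, 0.1672, 0.2113]
tool_rot: [1.0, 0.004, -0.003, 0.0]
force: [-3.3, -2.3, 5.1]
finger_gap: 0.217
[0.47125943 0.16720684 0.21134538] 0.21695224394402762 [-3.25963319 -2.30689381  5.0634599 ]
0.3179344749234754 0.27785324752548674
0.35 [  8. -23.  -0.]
0.42 [ 15. -41.  -0.]
```

```bash
python3 -m crank '[{"grip":1,"offset":[5,-12,0],"angular":[0,0,0]},{"grip":1,"offset":[10,-23,0],"angular":[0,0,0]},{"grip":1,"offset":[15,-34,0],"angular":[0,0,0]},{"grip":1,"offset":[18,-40,0],"angular":[0,0,0]},{"grip":1,"offset":[18,-40,0],"angular":[0,0,0]},{"grip":1,"offset":[18,-40,0],"angular":[0,0,0]}]' 60; python3 arc.py; python3 -c "
from h import *
snap('wrist','w20')"
```

```text
t: 31.0
tcp_pos: [0.4875, 0.2086, 0.2113]
tool_rot: [1.0, 0.003, -0.005, -0.002]
force: [-8.8, 3.8, 9.8]
finger_gap: 0.216
[0.48749618 0.20863856 0.21126098] 0.21611005503457464 [-8.80417679  3.78407338  9.846181  ]
0.31679700496146346 0.4181383530319312
0.42 [-0.  0.  0.]
```

View pics/w20.png

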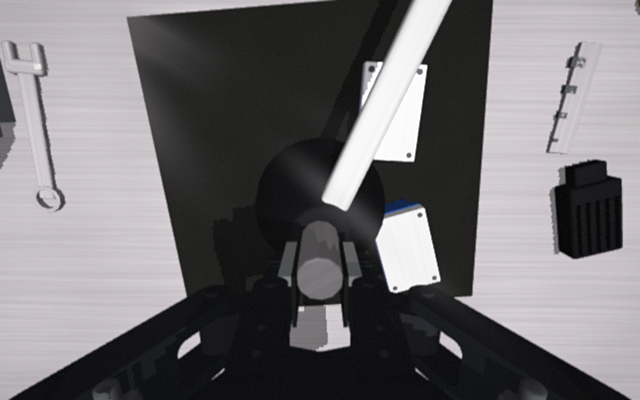

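The lamp is over the ring. I'll release, rise, and back off for the final check.

```bash
python3 -m crank '[{"grip":0.6,"offset":[0,0,0],"angular":[0,0,0]},{"grip":0.3,"offset":[0,0,0],"angular":[0,0,0]},{"grip":0,"offset":[0,0,0],"angular":[0,0,0]},{"grip":0,"offset":[0,0,0],"angular":[0,0,0]},{"grip":0,"offset":[0,0,-20],"angular":[0,0,0]},{"grip":0,"offset":[0,0,-60],"angular":[0,0,0]},{"grip":0,"offset":[0,0,-100],"angular":[0,0,0]},{"grip":0,"offset":[-20,30,-120],"angular":[0,0,0]},{"grip":0,"offset":[-40,70,-120],"angular":[0,0,0]},{"grip":0,"offset":[-60,110,-120],"angular":[0,0,0]}]'; python3 -m crank '[{"grip":0,"offset":[0,48,0],"angular":[0,0,0]},{"grip":0,"offset":[0,96,0],"angular":[0,0,0]},{"grip":0,"offset":[0,144,0],"angular":[0,0,0]},{"grip":0,"offset":[0,192,0],"angular":[0,0,0]},{"grip":0,"offset":[0,230,0],"angular":[0,0,0]},{"grip":0,"offset":[0,260,0],"angular":[0,0,0]},{"grip":0,"offset":[0,260,0],"angular":[0,0,0]}]'; python3 -c "
from h import *
print(manip.sense()['tcp_pos'])
snap('wrist','w21');snap('top','t21');snap('scene','s21');crop('s21',280,140,440,260,5,'c21');crop('t21',200,70,360,270,3,'c22')"
```

```text
t: 32.05
tcp_pos: [0.4334, 0.0946, 0.3321]
tool_rot: [1.0, 0.005, 0.001, 0.0]
force: [0.1, -0.6, -1.0]
finger_gap: 1.002
t: 32.75
tcp_pos: [0.436, -0.1685, 0.3312]
tool_rot: [1.0, 0.001, 0.0, 0.001]
force: [0.5, -0.6, 0.2]
finger_gap: 1.001
[ 0.43598876 -0.16852514  0.33115272]
```

View pics/c21.png

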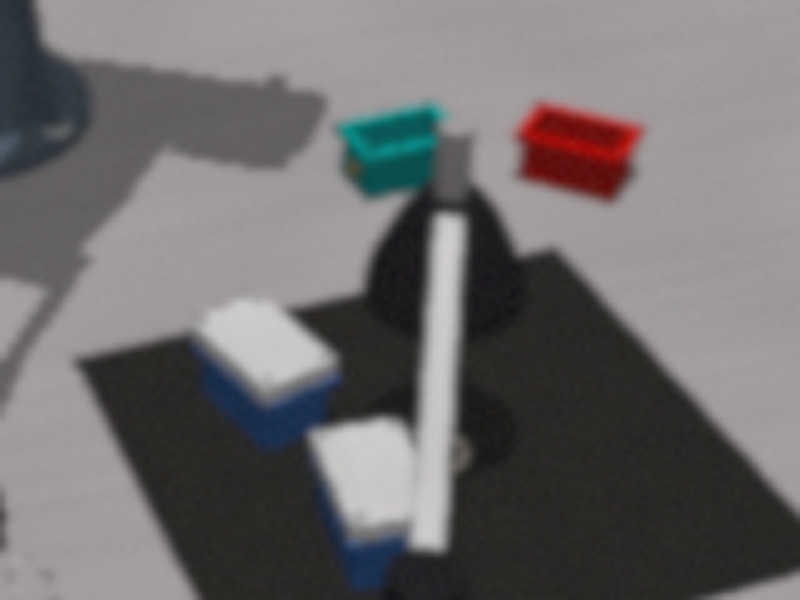

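View pics/c22.png

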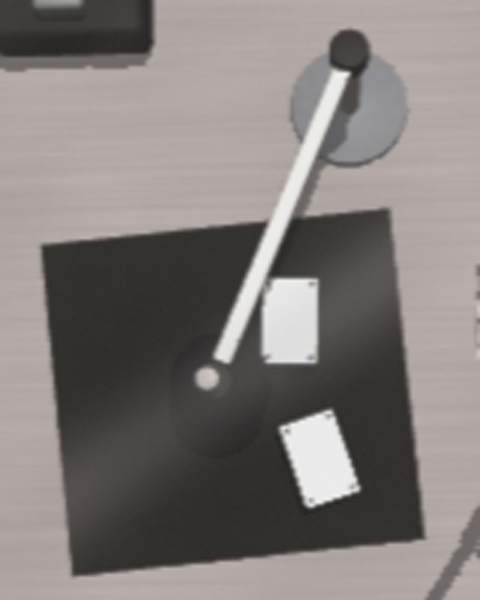

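View pics/t21.png

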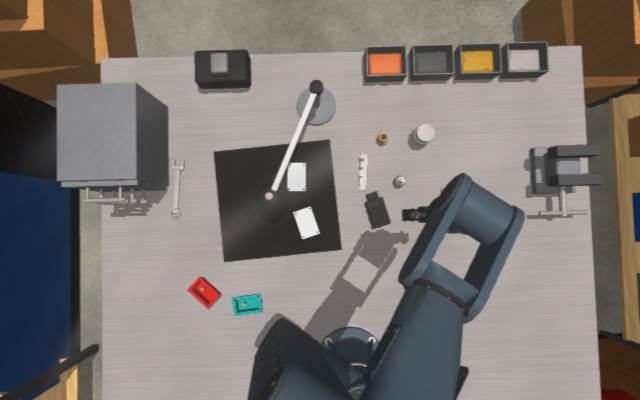

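View pics/w21.png

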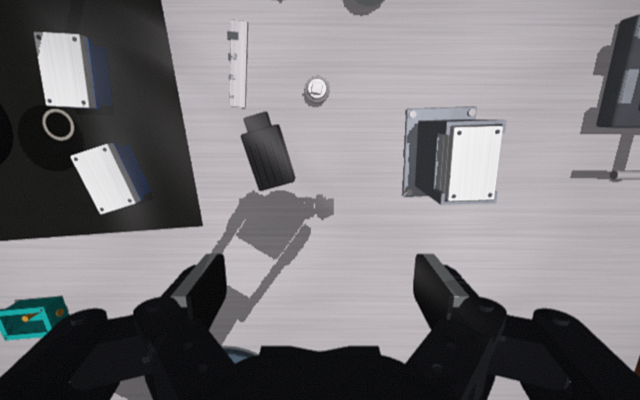

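```bash
python3 - <<'E'
from h import *
t=load('t21')
k=plane(t,269-.3,196-.3,.24);print('knob',k,np.hypot(k[0]-.4899,k[1]-.2072))
for roi in ((288,158,312,197),(290,198,325,245)):
    for c in blobs(t,(0,0,150),(180,60,255),roi): print(rect(t,c,.059))
w=load('w21')
crop('w21',0,10,220,240,3.4,'c23'.replace('23','23')) if False else crop('w21',0,10,220,190,3.3,'c23')
E
```

```text
knob [0.49204868 0.20771903 0.24      ] 0.0022104771992931794
{'px': array([296.6, 176.6]), 'xy': array([0.5556, 0.1439]), 'rect_xy': array([0.5559, 0.1443]), 'size': array([0.0499, 0.0795]), 'yaw': np.float64(-1.45)}
{'px': array([306. , 222.5]), 'xy': array([0.4204, 0.1202]), 'rect_xy': array([0.4208, 0.1202]), 'size': array([0.0545, 0.0831]), 'yaw': np.float64(16.85)}
```

View pics/c23.png

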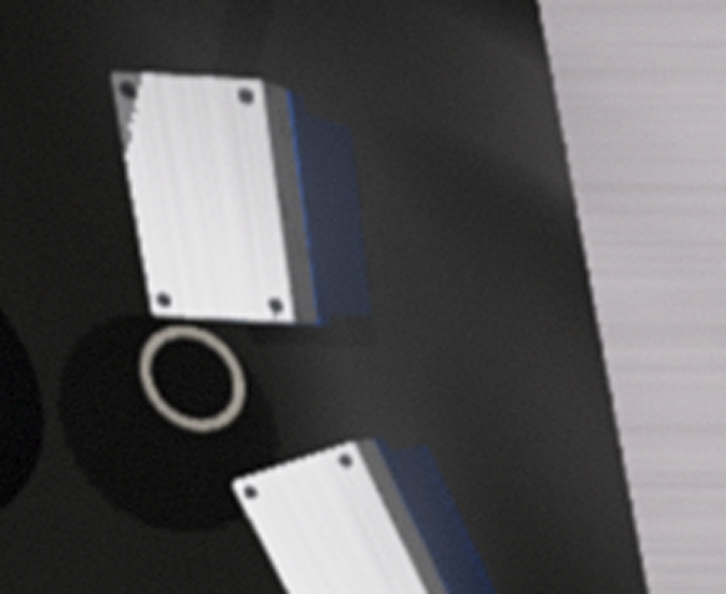

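The covers sit flush with edges aligned. The lamp knob is about 2 mm from the ring centre, and the robot is clear of everything. I'll hand in.

```bash
python3 -c "
from station import manip
print(manip.sense()['t'],manip.sign_off())"
```

```text
the job is handed in; nothing more can be done
32.9 None
```

The job is done and handed in at 32.9 s: both blue bowls on the mat are covered and the lamp is back over the ring. I swung the lamp about 0.85 rad to the right first. The two covers came off the dispenser one at a time. The red and turquoise bowls and the other things on the bench were left alone.

**Last checks:** From above, each cover is within about 2 mm and 1° of its bowl as measured earlier. A close wrist view shows them flush. The lamp knob is about 2 mm from the ring centre. The four unused covers are squarely in the dispenser, no bystander looks moved, and the gripper was open and well clear.

**Not clean along the way:**
- **Bowl height:** one two-view reading of the first bowl's height (0.104 m) was useless because the two cameras sat almost in line. The scene and top views gave about 0.043 m, and contact when lowering agreed.
- **Second cover:** its first grip was too shallow, so I opened and gripped again about 4 mm lower before lifting.
- **Lamp return:** the knob slid to the edge of the pads partway back (about 14 N sideways), so I regripped twice.

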